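# Close the soap row clamp with its removable crank

### The arm

A 7-joint arm with a two-finger parallel gripper is mounted at the origin on the work surface. World frame = base frame: x ahead of the robot, y to its left, z up, the work surface at z = 0. Lengths are in mm, angles in rad, forces in N, time in s.
With the tool pointing down it reaches from about 400 to 875 mm from the base axis. Payload 4.4 kg.
Tool frame: the origin (TCP) lies at the very end of the fingers, on their centre line; the grasp point (between the pads) lies 19 mm behind it; z points along the fingers, y is the line along which they close (so a half turn about z gives the same grasp; the last joint's range is limited). The gripper opens to 85 mm and grips with 20 to 120 N. Pads are 22 mm wide; open, the fingers measure 114 mm over their backs; the gripper's body (76 mm by 85 mm) begins 54 mm behind the grasp point. The pads swing forward as they close: fully open they stand 13 mm farther back than shut.
Start: joints at [1.151, 0.628, 0.038, 1.517, -0.027, 0.996, -0.02], TCP at [225.23, -609.745, 231.313] pointing down, gripper open.
Joint ranges: [-3.06, 3.06], [-0.37, 2.12], [-1.25, 1.32], [0.18, 2.47], [-1.1, 4.24], [0.23, 1.98], [-2.94, 2.94]. Speed limits (rad/s): [2.57, 2.57, 3.14, 3.14, 3.14, 3.14, 3.14].

### API

Orientations are given as [roll, pitch, yaw] about the fixed x, y, z axes, in that order (R = Rz(yaw) Ry(pitch) Rx(roll)).
In Python, from cell import ctrl gives the robot as it stands.
- The arm moves only by the tool step_arm, never from a script. Its argument "series" is a list that holds one entry, the list of rows, each a list of 7 numbers: the turn, a rotation vector about the tool's x, y, z as a fraction of full scale, then the shift along the tool's x, y, z as a fraction of full scale, then the closure, from 0 (fully open) to 1 (shut). In form: [[[ax, ay, az, tx, ty, tz, gripper], ...]]. A call has 1 to 12 rows; each row shifts and turns the commanded pose from where the row before left it, along the tool's axes as they then stand; what a row does not reach is not made up. Full scale, the value 1, is 150 mm for a shift and 45 degrees for a turn. A row lasts 1/10 s, in which the tool goes at most 50 mm and 8.59 degrees, less where a joint would pass 70% of its speed; a pose out of reach is approached as far as the arm can. A call with a number of a shift or a turn outside -1 to 1 is refused whole. A call with a gripper value outside its range is refused whole. The fingers move at their own pace and stop on an object; the grip force is fixed at half the most. Time passes only in rows, so rows that do not move let the fingers close. It gives the time, the measured TCP pose, the force, the opening and the grip force at its end, in the units of the state.
- ctrl.read_state(): the state, without advancing time (a new reading comes with each control period).
- ctrl.get_image(name): name is "side" or "top" or "wrist"; returns a dict with "img" (400x640x3 uint8, red, green, blue), "fx", "fy", "cx", "cy" (pixels), "R" (3x3) and "t" (3): a world point X has camera coordinates R X + t. Camera axes: x right, y down, z forward; pixel columns grow to the right and rows downward; lengths in mm; the calibration is good to about 2 mm. The wrist camera is an equidistant fisheye: a pixel r from the principal point sees the ray r / f radians off the axis. A picture is of the moment at which its call begins. There is no depth.
- ctrl.finish_job(): hands the job in; it is judged then, once.
Trained networks look in a picture, given as the dict that the camera call returned (one of the last four; its "shot" number tells which), for a name from the list of things; names that differ only in an ending like _2 or _b are one class to them, and where a whole thing is asked for, a point or a joint stands for the part that bears it (a point fixed in the world has none). Each returns a list of dicts, best first, with "score" (0 to 1); they miss things now and then, are a little off and sometimes report something else, mostly with a low value. They report only what shows in the picture. A call takes as long as a camera call. They do not tell look-alikes from the thing itself.
- ctrl.recognise(picture, thing): "centre" ([column, row] in pixels, amid what is visible of it).
The state is a dict: "clock": time; "qpos": joint angles; "qd": joint speeds; "tau": joint torques, N m; "eef_pos": TCP position; "tool_rot": TCP orientation; "force": force on the tool from outside, world axes, zero at the start; "torque": the same for the moment, N m; "width": finger opening in mm; "gripper_force": force on a finger pad.
Only numpy, scipy, OpenCV 4.12 (cv2) and the standard library are available. Lean on these libraries where they do the work, as an engineer would, in place of code of your own. Each camera call takes 0.05 s, during which the arm holds its last target. There are 200 camera calls.

### The job

Fit the loose crank fully home on the clamp's upright square shaft and wind it clockwise (seen from above) until the jaw has pushed the whole row of soap bars together and holds it snug against the end stop. Stop by feel as soon as it bites, because the soap is soft and must not be crushed, and work the jaw only with the crank, never by hand. Then lift the crank off, so that the clamp stays closed, and lay it flat on the bench well clear of the clamp, leaving the other things where they are.

Things in the scene. Friction and masses are not known exactly. Their poses are not given: they have to be found in the camera images.
- crank_hub (a point): Loose steel crank lying socket down on the bench, about 0.32 kg (+-30 %). Point on the hub's axis, half-way up the 50 mm hub (25 mm above the underside). z up, x along the arm to the knob. Lower 26 mm of hub: 28 x 28 mm block; upper 24 mm: round neck, 30 mm diameter, to be grasped across y. Arm: bar 18 mm wide, 8 mm thick, flush with the underside.
- crank_socket (a point): Centre of the mouth of the crank's square socket, in its underside, straight under the hub point; same axes. Socket 15.5 x 15.5 mm, sides parallel to x and y, 26 mm deep, open downward only.
- crank_knob (a point): Centre of the crank's upright black knob, half-way up: 24 mm diameter, 48 mm tall, from 8.5 to 56.5 mm above the crank's underside, axis 65 mm from the hub's axis along the crank's x. It spins freely on its pin, so it can be held at a constant yaw while the crank goes round.
- shaft_seat (a point): Clamp's upright square shaft: 14 x 14 mm, 22 mm tall, top 6 mm tapered to 10 x 10 mm. Point on its axis at the foot, on a flat collar 80 mm above the bench where the crank's underside rests when home. x, y parallel to the shaft's sides; turns with it. Crank fits all four ways, with about 0.1 rad of play either way. Gearbox 70 x 70 mm below; nothing else of the clamp is above 76 mm.
- shaft (a joint): Shaft angle (rad), growing clockwise from above, -0.4 to 0.4 at the start. Clockwise closes the jaw 16 mm per rad; closing takes some 2.5 to 6 rad. Turns at 0.3 N m (3 to 5 N at the knob) plus a little to push loose bars; with the row tight, about 2 N more at the knob per 10 N of squeeze. Stays where it is left; its friction keeps up to about 18 N of squeeze.
- stop_face (a point): End stop (100 x 50 mm steel) where the row ends up, on its +y side. Its face plate (84 x 46 mm) is set by screws and stands 0 to 20 mm proud of this point towards the row; how far is not measured. With the jaw face 112 mm from the face plate the four bars just touch. A squeeze of 6 N or more is snug, over 38 N crushes the soap.
- jaw_face (a point): Centre of the unpressed face of the moving jaw (88 x 50 mm steel plate with a black rubber pad 12 mm thick that gives 1 mm per 9 N, 9 mm at most). The jaw moves along this point's own -y.
- soap_a_mid (a point): Soap bar next to the jaw, tan, 80 x 28 x 50 mm (x, y, z), 0.12 kg, loose on the clamp's bed with gaps to its neighbours. Point at its centre.
- soap_b_mid (a point): Second soap bar from the jaw, the same.
- soap_c_mid (a point): Third soap bar from the jaw, the same.
- soap_d_mid (a point): Fourth soap bar, next to the end stop, the same.
- tape: Bystander: roll of packing tape lying flat, 100 mm diameter, 48 mm high, origin at the centre of its underside.
- spray: Bystander: white bottle, 60 mm diameter, 150 mm tall, origin at the centre of its underside.
- spare_soap: Bystander: single soap bar lying flat, 80 x 50 x 28 mm, origin at the centre of its underside.
Mind the look-alikes: they are no part of the job. What is shaped like the part that bears crank_hub but purple or yellow is not meant.

How it is judged (in metres and radians):
On the way, in this order (a step that is already met when the one before it is completed fails the run):
1. the crank sits fully home on the square shaft (hub within 3 mm of the shaft's axis, underside within 3 mm of the collar) (horizontal distance between crank_hub and shaft_seat below 0.003 m and z of crank_hub in the frame of shaft_seat below 0.028 m and angle between crank_hub's own z axis and vertical below 0.08 rad), for 0.2 s.
2. with the crank still on the shaft, the jaw squeezes the whole row against the end stop with at least 5 N (horizontal distance between crank_hub and shaft_seat below 0.006 m and z of crank_hub in the frame of shaft_seat below 0.035 m and contact force between jaw and soap_a above 5 N and contact force between stop and soap_d above 5 N), for 0.2 s.
At the end, for the whole second after the job is handed in: The clamp still holds the whole row (jaw on the first bar and last bar on the end stop, at least 2 N each), and the crank lies flat (within 0.1 rad), socket down, at rest on the bench with its hub at least 120 mm from the shaft (contact force between jaw and soap_a above 2 N and contact force between stop and soap_d above 2 N and height (world z) of crank_hub between 0.02 and 0.03 m and angle between crank_hub's own z axis and vertical below 0.1 rad and horizontal distance between crank_hub and shaft_seat above 0.12 m and linear speed of crank below 0.02 m/s); the robot touches nothing.
It fails at once if the soap is crushed: the jaw presses it with more than 38 N (contact force between jaw and soap_a above 38 N or contact force between stop and soap_d above 38 N).
It fails at once if the robot pushes the jaw itself (over 2 N) (contact force between any of the arm, the fingers and jaw above 2 N).
It fails at once if a soap bar is tipped over (angle between any of soap_a_mid, soap_b_mid, soap_c_mid, soap_d_mid's own z axis and vertical above 0.4 rad).
It fails at once if a bystander (tape roll, bottle, spare soap) is moved by more than 20 mm (distance of any of tape, spray, spare_soap from where it was at the start of the episode above 0.02 m).
It also fails if it takes over 72 s, if anything falls off the work surface, if the arm or the gripper's body presses on something with over 40 N, if the wrist force passes 120 N, or if a joint passes its speed limit or range.

## Working session

There is one attempt and no reset: what is moved stays moved. The work goes in short steps, Python scripts to look and compute and a tool call to move; the robot and the scene stay as the last step left them, time stands still between calls to the robot, and variables do not carry over. Pictures are saved under pics/ and viewed, at most 10 in all, crops included, and the job is handed in when it is done.

Besides the shell and the picture viewer there is one more tool, called after "Call:" as name(argument=value, ...), one argument or row to a line, values as JSON. step_arm: Moves the arm, as the interface text tells. Shift numbers are shares of 150 mm and turn numbers shares of 45 degrees, none past 1 either way. Its arguments: {"type":"object","properties":{"series":{"type":"array","items":{"type":"array","items":{"type":"array","items":{"type":"number","minimum":-1,"maximum":1}}}}},"required":["series"]}

```bash
ls; mkdir -p pics
cat > h.py <<'E'
from cell import ctrl
import numpy as np, cv2
from scipy.spatial.transform import Rotation as Ro
def save(p,n): cv2.imwrite('pics/'+n+'.png',p['img'][:,:,::-1])
def ray(p,uv):
    x=(uv[0]-p['cx'])/p['fx'];y=(uv[1]-p['cy'])/p['fy']
    if p.get('fish'):
        r=np.hypot(x,y);d=np.array([x/r*np.sin(r),y/r*np.sin(r),np.cos(r)]) if r>1e-9 else np.array([0,0,1.])
    else: d=np.array([x,y,1.])
    R=np.array(p['R']);t=np.array(p['t']);return -R.T@t,R.T@d
def atz(p,uv,z):
    o,d=ray(p,uv);return o+d*(z-o[2])/d[2]
def proj(p,X):
    c=np.array(p['R'])@np.array(X,float)+np.array(p['t'])
    if p.get('fish'):
        r=np.hypot(c[0],c[1]);a=np.arctan2(r,c[2]);q=c[:2]/max(r,1e-9)*a
    else: q=c[:2]/c[2]
    return np.array([q[0]*p['fx']+p['cx'],q[1]*p['fy']+p['cy']])
def get(n):
    p=ctrl.get_image(n);p['fish']=(n=='wrist');return p
E
python3 - <<'E'
from h import *
np.set_printoptions(precision=1,suppress=True)
for n in ['top','side']:
    p=get(n);save(p,n+'0')
    o,d=ray(p,(p['cx'],p['cy']));print(n,o,d,p['fx'])
    for th,z in [('crank_hub',50),('crank_knob',32),('crank_socket',0),('shaft_seat',90),('stop_face',60),('jaw_face',60),('soap_a_mid',60),('tape',48),('spray',75),('spare_soap',28)]:
        for r in ctrl.recognise(p,th)[:4]: print(th,np.array(r['centre']),round(r['score'],2),atz(p,r['centre'],z))
s=ctrl.read_state();print(s['tool_rot'],s['force'],s['width'])
E
```

```text
pics
top [ 276.6  -54.1 1509.6] [ 0.2  0.  -1. ] 500.9893259664643
crank_hub [200.9 216.1] 0.75 [508.7 317.9  50. ]
crank_hub [243.6 244.2] 0.67 [428.2 187.4  50. ]
crank_hub [452.1 227.3] 0.66 [ 490.8 -422.4   50. ]
crank_hub [200.2 264.6] 0.5 [366.4 310.2  50. ]
crank_knob [200.3 215.7] 0.8 [512.7 324.3  32. ]
crank_knob [200.9 263.1] 0.56 [371.9 312.9  32. ]
crank_knob [245.9 247.4] 0.5 [420.8 183.1  32. ]
crank_knob [379.8 133.2] 0.4 [ 781.8 -212.1   32. ]
crank_socket [202.5 217. ] 0.7 [513.9 325.5   0. ]
crank_socket [202.3 263.7] 0.55 [372.3 316.5   0. ]
crank_socket [243.6 247.9] 0.52 [422.3 195.1   0. ]
shaft_seat [333.3 200.6] 0.39 [555.6 -71.7  90. ]
stop_face [370.4 193. ] 0.96 [ 586.6 -181.3   60. ]
jaw_face [295.2 204.6] 0.59 [547.1  39.9  60. ]
tape [380.3 134.7] 0.82 [ 771.6 -211.9   48. ]
spray [452.4 226.5] 0.77 [ 489.4 -417.    75. ]
spare_soap [269.1 150. ] 0.74 [722.2 127.7  28. ]
side [-108.6  611.5  671.8] [ 0.6 -0.6 -0.5] 478.4284092663769
crank_hub [247.2 367.3] 0.88 [346.4 332.   50. ]
crank_hub [287.2 315.9] 0.75 [389.3 211.4  50. ]
crank_hub [200.9 327.7] 
[... 164 characters left out ...]
4  32. ]
crank_socket [287.2 315.8] 0.94 [429.6 179.1   0. ]
crank_socket [201.8 325.4] 0.9 [522.3 313.3   0. ]
crank_socket [248.6 366.8] 0.56 [382.1 307.2   0. ]
crank_socket [277.5 233.7] 0.31 [659.5  14.1   0. ]
shaft_seat [279.8 232.3] 0.68 [557.3  87.2  90. ]
stop_face [357.1 203.2] 0.83 [ 557.6 -159.7   60. ]
jaw_face [301.2 258.2] 0.7 [488.2  88.5  60. ]
soap_a_mid [310.7 230.3] 0.7 [549.7   4.4  60. ]
soap_a_mid [314.5 186.7] 0.67 [ 691.2 -140.6   60. ]
tape [320.3 225.3] 0.48 [562.3 -37.9  48. ]
spray [442. 178.] 0.91 [ 473.7 -400.4   75. ]
spray [198.1 326.5] 0.34 [453.9 352.5  75. ]
spare_soap [223.1 232.8] 0.89 [718.6 129.7  28. ]
[ 3.1 -0.   0.4] [0.1 0.8 0.1] 84.98480272009066
```

Run:
```python
import cv2
a=cv2.imread('pics/top0.png')[120:300,150:420];b=cv2.imread('pics/side0.png')[170:400,150:420]
cv2.imwrite('pics/a.png',cv2.resize(a,None,fx=2.9,fy=2.9,interpolation=3));cv2.imwrite('pics/b.png',cv2.resize(b,None,fx=2.6,fy=2.6,interpolation=3))
```

```text
(no output)
```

View pics/a.png

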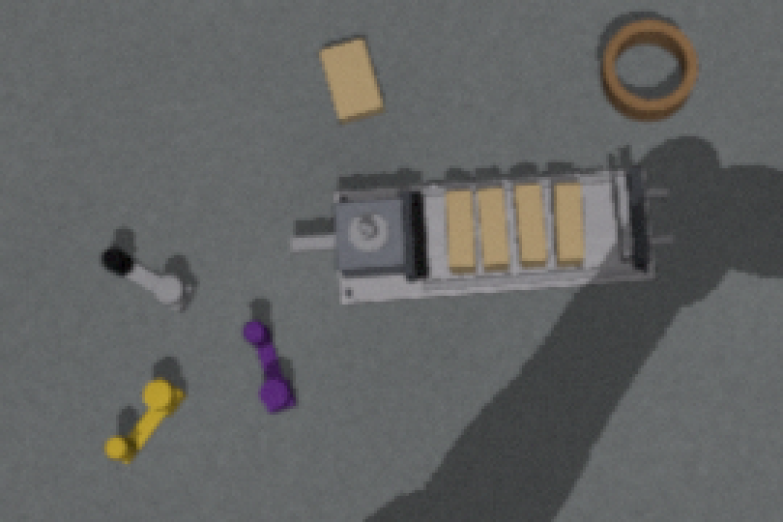

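View pics/b.png

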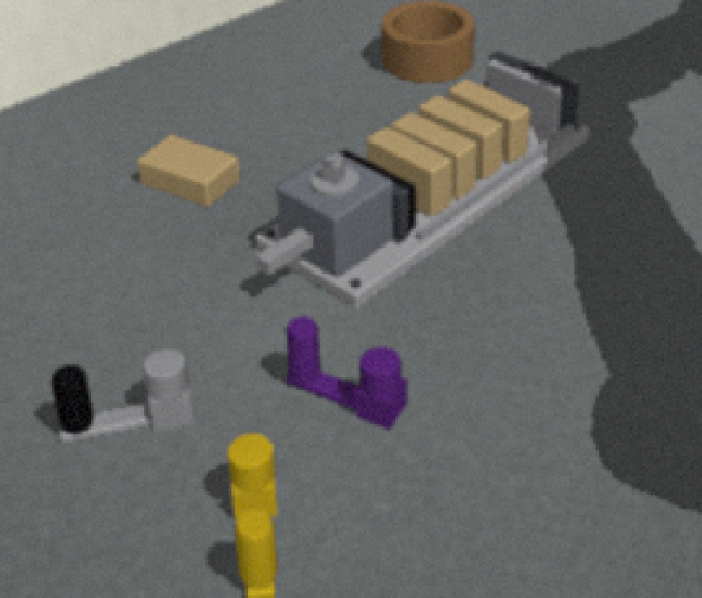

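Candidates in the top view: steel crank with black knob (hub ≈ (209,219), knob ≈ (190,210)), purple (246,255), yellow (204,256). The bare-steel crank with the black knob fits the description; the purple and yellow ones are look-alikes. The shaft is at about (278,199).

Run:
```python
from h import *
np.set_printoptions(precision=1,suppress=True)
p=get('top');q=get('side')
T=lambda c,r:(150+c/2.9,120+r/2.9)
S=lambda c,r:(150+c/2.6,170+r/2.6)
def tri(a,b):
    o1,d1=ray(p,a);o2,d2=ray(q,b)
    s=np.linalg.lstsq(np.c_[d1,-d2],o2-o1,rcond=None)[0]
    return (o1+s[0]*d1+o2+s[1]*d2)/2,np.linalg.norm(o1+s[0]*d1-o2-s[1]*d2)
print('hubtop',atz(p,T(168,288),50),tri(T(168,288),S(166,363)))
print('knobtop',atz(p,T(117,261),56.5),tri(T(117,261),S(70,374)))
print('shafttop',atz(p,T(368,226),102),tri(T(368,226),S(335,160)))
for n,u in dict(jawTop=T(413,195),jawBot=T(418,278),stopTop=T(622,172),stopBot=T(628,255),spare=T(350,80),gbTL=T(340,203),gbBL=T(338,272)).items():print(n,atz(p,u,75))
w=get('wrist');o,d=ray(w,(w['cx'],w['cy']));s=ctrl.read_state();print('wrist',o,d,w['fx'],w['cx'],s['eef_pos'],s['tool_rot'])
Rt=Ro.from_euler('xyz',s['tool_rot']).as_matrix();print(Rt,Rt.T@(o-s['eef_pos']),Rt.T@d,s['clock'])
```

```text
hubtop [499.5 296.5  50. ] (array([499.5, 296.7,  45.5]), np.float64(2.0957948007750886))
knobtop [525.2 348.6  56.5] (array([527.6, 351.9,  51.3]), np.float64(4.663278248048163))
shafttop [557.6  90.3 102. ] (array([558.5,  90.3,  93.1]), np.float64(2.493047577199968))
jawTop [595.9  48.8  75. ]
jawBot [511.   40.9  75. ]
stopTop [ 624.2 -162.5   75. ]
stopBot [ 538.8 -169.    75. ]
spare [715.6 117.5  75. ]
gbTL [586.1 122.3  75. ]
gbBL [515.4 121.2  75. ]
wrist [ 293.3 -583.6  373.8] [-0.3 -0.1 -1. ] 309.70691628693146 321.8199895984714 [ 225.2 -609.7  231.3] [-3.1 -0.   0.4]
[[ 0.9  0.3  0. ]
 [ 0.3 -0.9  0. ]
 [ 0.  -0.  -1. ]] [  72.9   -0.9 -142.5] [-0.3 -0.   1. ] 1.25
```

```bash
cat >> h.py <<'E'
def plan(x,y,z,yaw=None,step=45,tilt=True):
    """print the tool-frame per-row shift/turn shares to reach TCP (mm), yaw deg, tool straight down"""
    s=ctrl.read_state();R=Ro.from_euler('xyz',s['tool_rot'])
    d=R.as_matrix().T@(np.array([x,y,z])-s['eef_pos'])
    n=max(1,int(np.ceil(np.linalg.norm(d)/step)))
    cy=np.degrees(np.arctan2(*R.as_matrix()[:2,0][::-1]))
    if yaw is None: yaw=cy
    rv=(R.inv()*Ro.from_euler('xyz',[np.pi,0,np.radians(yaw)])).as_rotvec()/(np.pi/4)
    m=max(1,int(np.ceil(np.linalg.norm(rv)/.19)))
    print('pos',np.round(s['eef_pos'],1),'yaw %.1f'%cy,'tilt',np.round(rv[:2],4),'q7 %.2f'%s['qpos'][6],'t %.1f'%s['clock'])
    print('shift %d rows of'%n,np.round(d/150/n,4),'| turn total',np.round(rv,4),'%d rows of'%m,np.round(rv/m,4))
E
python3 - <<'E'
from h import *
plan(480,-150,260)
E
```

```text
pos [ 225.2 -609.7  231.3] yaw 20.3 tilt [-0. -0.] q7 -0.02 t 1.2
shift 12 rows of [ 0.2213 -0.1906 -0.0159] | turn total [-0. -0.  0.] 1 rows of [-0. -0.  0.]
```

Call:
step_arm(
  series=[
    [[0,0,0,0.2213,-0.1906,-0.016,0],[0,0,0,0.2213,-0.1906,-0.016,0],[0,0,0,0.2213,-0.1906,-0.016,0],[0,0,0,0.2213,-0.1906,-0.016,0],[0,0,0,0.2213,-0.1906,-0.016,0],[0,0,0,0.2213,-0.1906,-0.016,0],[0,0,0,0.2213,-0.1906,-0.016,0],[0,0,0,0.2213,-0.1906,-0.016,0],[0,0,0,0.2213,-0.1906,-0.016,0],[0,0,0,0.2213,-0.1906,-0.016,0],[0,0,0,0.2213,-0.1906,-0.016,0],[0,0,0,0.2213,-0.1906,-0.016,0]],
  ],
)

```text
clock: 2.45
eef_pos: [480.8, -148.3, 260.5]
tool_rot: [3.141, -0.001, 0.354]
force: [-0.4, -0.6, -1.5]
width: 85.3
gripper_force: 0.0
```

Run:
```python
from h import *
plan(540,20,280,63)
```

```text
pos [ 480.8 -148.3  260.5] yaw 20.3 tilt [ 0.0009 -0.0004] q7 -0.98 t 2.5
shift 4 rows of [ 0.1898 -0.229  -0.0325] | turn total [ 9.000e-04 -4.000e-04 -9.497e-01] 5 rows of [ 2.000e-04 -1.000e-04 -1.899e-01]
```

Call:
step_arm(
  series=[
    [[0,0,0,0.19,-0.229,-0.0325,0],[0,0,0,0.19,-0.229,-0.0325,0],[0,0,0,0.19,-0.229,-0.0325,0],[0,0,0,0.19,-0.229,-0.0325,0],[0,0,-0.19,0,0,0,0],[0,0,-0.19,0,0,0,0],[0,0,-0.19,0,0,0,0],[0,0,-0.19,0,0,0,0],[0,0,-0.19,0,0,0,0],[0,0,0,0,0,0,0]],
  ],
)

```text
clock: 3.45
eef_pos: [539.4, 18.4, 279.7]
tool_rot: [3.142, -0.0, 1.1]
force: [-0.1, -0.2, 0.1]
width: 85.3
gripper_force: 0.0
```

Run:
```python
from h import *
np.set_printoptions(precision=1,suppress=True)
w=get('wrist');save(w,'w1')
c=proj(w,[558,90,102]);print(c,proj(w,[558,90,80]),proj(w,[500,297,50]),proj(w,[568,90,102])-c,proj(w,[558,100,102])-c)
for th in ['shaft_seat','jaw_face','stop_face','soap_a_mid','crank_hub']:
    for r in ctrl.recognise(w,th)[:4]: print(th,np.array(r['centre']),round(r['score'],2))
a=w['img'][:,:,::-1];x,y=int(c[0]),int(c[1]);x0=min(max(x-50,0),540);y0=min(max(y-40,0),320);print(x0,y0)
f=cv2.resize(a[y0:y0+80,x0:x0+100],(780,580),interpolation=2)
cv2.imwrite('pics/w1c.png',f)
plan(500,297,160)
```

```text
[307.2 111.8] [308.2 111.7] [195.2  -1.9] [ 8.7 -4.5] [-4.5 -8.6]
shaft_seat [304.7 111.2] 0.56
jaw_face [318.9 141.7] 0.94
stop_face [396.6 285.8] 0.94
crank_hub [203.8   8.8] 0.9
crank_hub [188.6  93.9] 0.66
crank_hub [129.7  46.7] 0.64
crank_hub [317.2 141.8] 0.63
257 71
pos [539.4  18.5 279.7] yaw 62.9 tilt [0. 0.] q7 -0.68 t 3.8
shift 7 rows of [ 0.2 -0.2  0.1] | turn total [0. 0. 0.] 1 rows of [0. 0. 0.]
```

View pics/w1c.png

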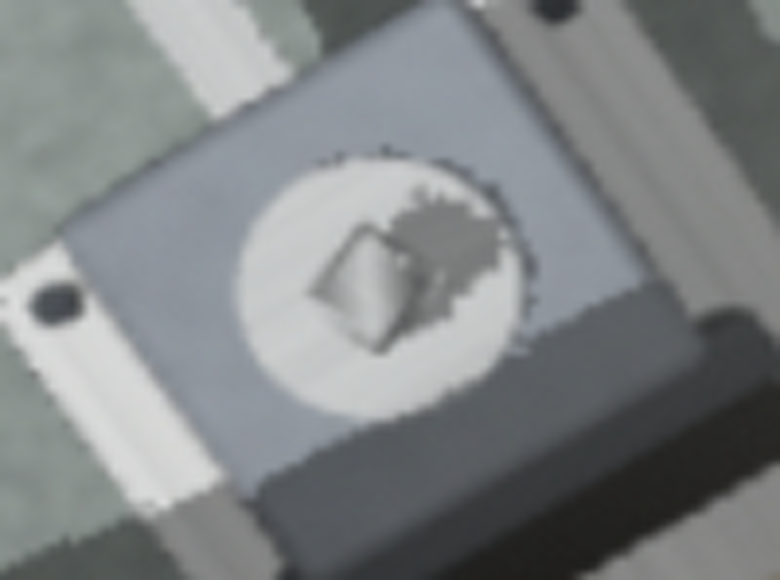

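View pics/w1.png

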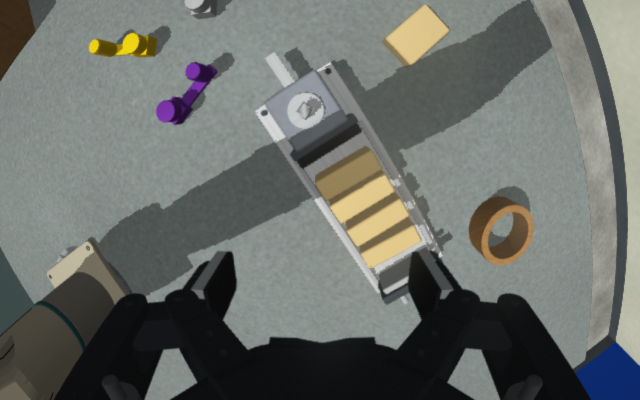

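The wrist picture shows the clamp with the shaft at (305,111). The enlarged shaft appears as a diamond with its corners at crop (370,225), (312,292), (378,350) and (425,290). The steel crank is at (200,5), purple at (185,93), yellow at (125,46).

Run:
```python
from h import *
np.set_printoptions(precision=1,suppress=True)
w=get('wrist')
P=[(370,225),(312,292),(378,350),(427,290)]
g=[atz(w,(257+a/7.8-.5,71+b/7.25-.5),94) for a,b in P]
for i in range(4):
    e=g[(i+1)%4]-g[i];print(g[i],np.linalg.norm(e),np.degrees(np.arctan2(e[1],e[0]))%90)
print('mean',sum(g)/4)
c=atz(w,(257+381/7.8-.5,71+286/7.25-.5),80);print('collar',c)
gb=[atz(w,(257+a/7.8-.5,71+b/7.25-.5),76) for a,b in [(62,232),(440,0),(690,340)]]
print(gb,[np.degrees(np.arctan2(*(gb[i+1]-gb[i])[:2][::-1])) for i in (0,1)])
plan(450,200,230,63)
```

```text
[559.7 101.4  94. ] 12.479543580671331 23.860533398522108
[548.3  96.4  94. ] 12.32734813643637 18.612044180955536
[552.2  84.7  94. ] 10.952107684208567 25.64211154728526
[562.1  89.5  94. ] 12.22807762765721 11.294590080929567
mean [555.6  93.   94. ]
collar [556.3  93.2  80. ]
[array([519.8, 122.5,  76. ]), array([583.8, 128.9,  76. ]), array([591.3,  66. ,  76. ])] [np.float64(5.64995254063441), np.float64(-83.19692991412292)]
pos [539.4  18.6 279.6] yaw 63.0 tilt [0. 0.] q7 -0.68 t 3.8
shift 5 rows of [ 0.2 -0.2  0.1] | turn total [ 0.  0. -0.] 1 rows of [ 0.  0. -0.]
```

Run:
```python
from h import *
plan(470,235,200,63)
```

```text
pos [539.4  18.6 279.6] yaw 63.0 tilt [0.0002 0.0001] q7 -0.68 t 3.8
shift 6 rows of [ 0.1792 -0.178   0.0885] | turn total [ 0.0002  0.0001 -0.0008] 1 rows of [ 0.0002  0.0001 -0.0008]
```

Call:
step_arm(
  series=[
    [[0,0,0,0.179,-0.178,0.0885,0],[0,0,0,0.179,-0.178,0.0885,0],[0,0,0,0.179,-0.178,0.0885,0],[0,0,0,0.179,-0.178,0.0885,0],[0,0,0,0.179,-0.178,0.0885,0],[0,0,0,0.179,-0.178,0.0885,0],[0,0,0,0,0,0,0],[0,0,0,0,0,0,0]],
  ],
)

```text
clock: 4.6
eef_pos: [469.2, 235.5, 199.7]
tool_rot: [-3.141, 0.001, 1.102]
force: [-0.5, -1.0, -0.4]
width: 85.5
gripper_force: 0.0
```

Run:
```python
from h import *
w=get('wrist');save(w,'w2')
c=proj(w,[500,297,50]);print(c,proj(w,[526,350,56]))
for th in ['crank_hub','crank_knob']:
    for r in ctrl.recognise(w,th)[:3]: print(th,np.array(r['centre']),round(r['score'],2))
x,y=int(c[0]),int(c[1])-30;x0=min(max(x-80,0),480);y0=min(max(y-60,0),280);print(x0,y0)
cv2.imwrite('pics/w2c.png',cv2.resize(w['img'][y0:y0+120,x0:x0+160,::-1],(800,600),interpolation=2))
```

```text
[322.66076506 115.40734219] [321.76302229  52.29603587]
crank_hub [300.3 228.7] 0.76
crank_hub [318.5  88.3] 0.69
crank_hub [213.7 158.9] 0.6
crank_knob [297.9 230.2] 0.93
crank_knob [321.5  86.9] 0.8
crank_knob [208.8 155.2] 0.68
242 25
```

View pics/w2c.png

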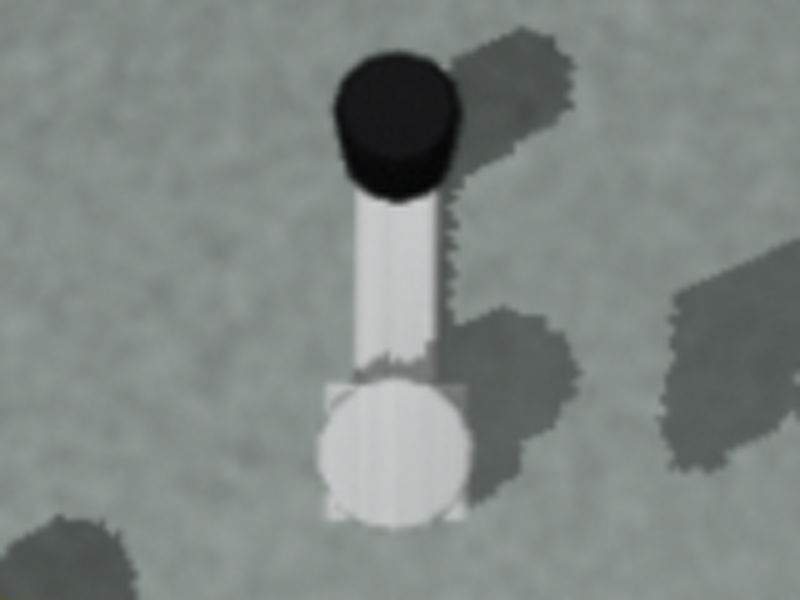

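The steel crank with the black knob is directly in view: hub top at crop (395,453), knob top at (398,114), arm exactly vertical in the image.

Run:
```python
from h import *
w=get('wrist')
h=atz(w,(320.6,115.2),50);k=atz(w,(321.2,47.4),56.5)
print(h,k,np.linalg.norm((k-h)[:2]),np.degrees(np.arctan2(k[1]-h[1],k[0]-h[0])))
b=[atz(w,(242+u/5-.4,25+v/5-.4),26) for u,v in[(325,520),(467,520)]];print('block edge',np.degrees(np.arctan2(*(b[1]-b[0])[:2][::-1]))+90,np.linalg.norm(b[1]-b[0]))
a=[atz(w,(242+u/5-.4,25+v/5-.4),8) for u,v in[(355,350),(355,210),(436,350),(436,210)]];print([np.degrees(np.arctan2(*(a[i+1]-a[i])[:2][::-1])) for i in (0,2)])
y=np.degrees(np.arctan2(k[1]-h[1],k[0]-h[0]))
plan(h[0],h[1],110,y);plan(h[0],h[1],22,y)
```

```text
[500.28671046 295.6547963   50.        ] [529.86029998 351.93302102  56.5       ] 63.575433740645146 62.278566574642106
block edge 62.766219755616135 28.850275360505847
[np.float64(62.740335508293114), np.float64(62.83937428864944)]
pos [470.6 233.3 200.3] yaw 62.9 tilt [ 0.0013 -0.0001] q7 -1.16 t 4.8
shift 3 rows of [ 0.1534 -0.0047  0.2008] | turn total [ 0.0013 -0.0001  0.0129] 1 rows of [ 0.0013 -0.0001  0.0129]
pos [470.6 233.3 200.3] yaw 62.9 tilt [ 0.0013 -0.0001] q7 -1.16 t 4.8
shift 5 rows of [ 0.092  -0.0029  0.2378] | turn total [ 0.0013 -0.0001  0.0129] 1 rows of [ 0.0013 -0.0001  0.0129]
```

Call:
step_arm(
  series=[
    [[0,0,0,0.23,-0.007,0,0],[0,0,0,0.23,-0.007,0.1,0],[0,0,0,0,0,0.26,0],[0,0,0,0,0,0.26,0],[0,0,0,0,0,0.26,0],[0,0,0,0,0,0.2,0],[0,0,0,0,0,0.107,0],[0,0,0,0,0,0,0],[0,0,0,0,0,0,1],[0,0,0,0,0,0,1],[0,0,0,0,0,0,1],[0,0,0,0,0,0,1]],
  ],
)

```text
clock: 6.0
eef_pos: [499.7, 297.5, 23.1]
tool_rot: [3.141, -0.001, 1.1]
force: [-4.0, -3.0, 27.3]
width: 28.3
gripper_force: 58.4
```

Call:
step_arm(
  series=[
    [[0,0,0,0,0,0,1],[0,0,0,0,0,0,1],[0,0,0,0,0,0,1]],
  ],
)

```text
clock: 6.3
eef_pos: [499.8, 297.5, 23.2]
tool_rot: [3.14, -0.001, 1.1]
force: [-0.1, 0.1, 6.2]
width: 28.5
gripper_force: 58.8
```

Run:
```python
from h import *
plan(499.8,297.5,170);plan(461,60,23.2)
```

```text
pos [499.8 297.5  23.2] yaw 63.0 tilt [ 0.0014 -0.0017] q7 -1.30 t 6.3
shift 4 rows of [ 0.0004  0.0003 -0.2446] | turn total [ 0.0014 -0.0017 -0.    ] 1 rows of [ 0.0014 -0.0017 -0.    ]
pos [499.8 297.5  23.2] yaw 63.0 tilt [ 0.0014 -0.0017] q7 -1.30 t 6.3
shift 6 rows of [-2.547e-01  8.130e-02 -2.000e-04] | turn total [ 0.0014 -0.0017 -0.    ] 1 rows of [ 0.0014 -0.0017 -0.    ]
```

Call:
step_arm(
  series=[
    [[0,0,0,0,0,-0.1,1],[0,0,0,0,0,-0.28,1],[0,0,0,0,0,-0.3,1],[0,0,0,0,0,-0.3,1],[0,0,0,-0.2547,0.0813,0,1],[0,0,0,-0.2547,0.0813,0,1],[0,0,0,-0.2547,0.0813,0,1],[0,0,0,-0.2547,0.0813,0,1],[0,0,0,-0.2547,0.0813,0,1],[0,0,0,-0.2547,0.0813,0,1],[0,0,0,0,0,0,1],[0,0,0,0,0,0,1]],
  ],
)

```text
clock: 7.5
eef_pos: [460.3, 58.6, 169.7]
tool_rot: [3.141, -0.0, 1.097]
force: [0.8, 1.8, -2.7]
width: 28.1
gripper_force: 59.9
```

Run:
```python
from h import *
w=get('wrist');save(w,'w3');s=ctrl.read_state();print(s['eef_pos'],s['tool_rot'],s['force'],s['torque'])
c=proj(w,[556,93,94]);print(c,ctrl.recognise(w,'shaft_seat'),ctrl.recognise(w,'crank_knob')[:2])
x,y=int(c[0]),int(c[1]);a=w['img'][:,:,::-1]
f=cv2.resize(a[max(y-35,0):y+35,x-35:x+35],(560,560),interpolation=2);g=np.zeros((560,800,3),np.uint8);g[:,:560]=f;g[:150,560:]=cv2.resize(a,(240,150));print(x-35,max(y-35,0))
cv2.imwrite('pics/w3c.png',g)
```

```text
[460.64887474  60.05533121 169.68410211] [ 3.14067043e+00 -1.19816360e-03  1.09959149e+00] [ 0.21580755  0.14259309 -2.1797921 ] [ 0.0319038  -0.02991557 -0.01646125]
[419.81976542 112.33007539] [{'centre': [419.1, 112.9], 'score': 0.98}] [{'centre': [224.4, 85.7], 'score': 0.7}, {'centre': [131.8, 20.2], 'score': 0.63}]
384 77
```

View pics/w3c.png

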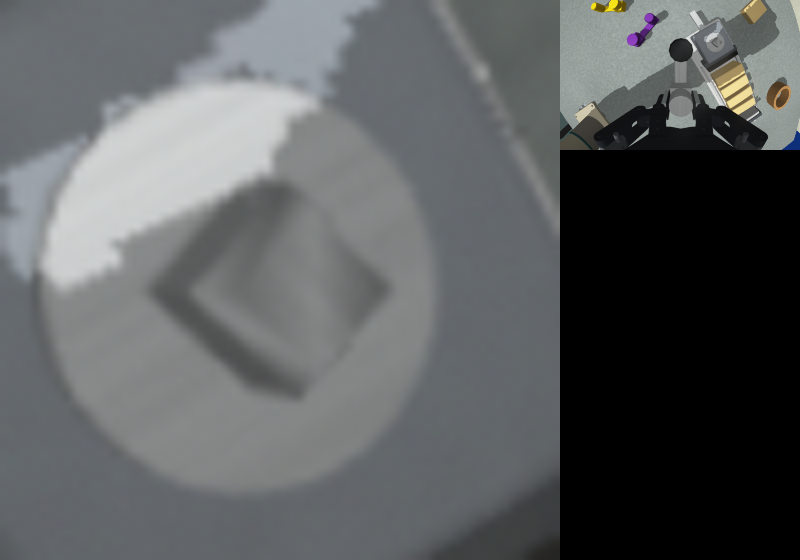

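The crop shows the collar centred at (239,286) with the square shaft on it, well lit. The thumbnail shows the crank held upright, knob at (681,50).

Run:
```python
from h import *
np.set_printoptions(precision=2,suppress=True)
w=get('wrist');s=ctrl.read_state()
U=lambda a,b,z:atz(w,(384+a/8-.44,77+b/8-.44),z)
print('collar',U(239,286,80))
for a,b,z in [((302,398),(390,288),96),((150,290),(250,385),80),((150,290),(265,180),80)]:
    e=U(*b,z)-U(*a,z);print(np.degrees(np.arctan2(e[1],e[0]))%90,np.linalg.norm(e))
R=Ro.from_euler('xyz',s['tool_rot']).as_matrix();p=s['eef_pos'];zu=p[2]-23
for off in(-3,-1.4,0):
    h=p+R[:,0]*off;h[2]=zu+50;k=p+R[:,0]*(off+65);k[2]=zu+56.5;print(off,'hub',proj(w,h),'knob',proj(w,k))
g=cv2.cvtColor(w['img'],cv2.COLOR_RGB2GRAY)
m=np.zeros_like(g);m[90:175,285:360]=(g[90:175,285:360]<45)
n,l,st,c=cv2.connectedComponentsWithStats(m);i=1+np.argmax(st[1:,4]);print('knob blob',st[i],c[i])
cv2.imwrite('pics/hub.png',cv2.resize(w['img'][90:310,270:375,::-1],None,fx=2.7,fy=2.7,interpolation=2))
```

```text
collar [555.51  96.21  80.  ]
25.30651224976486 13.218638252890594
23.007283693047427 13.429312600759422
18.11875881916754 15.857068826371599
-3 hub [323.8  291.55] knob [323.98 143.  ]
-1.4 hub [323.8  288.55] knob [323.97 138.5 ]
0 hub [323.81 285.89] knob [323.97 134.56]
knob blob [ 291  103   63   62 2604] [319.89 135.56]
```

View pics/hub.png

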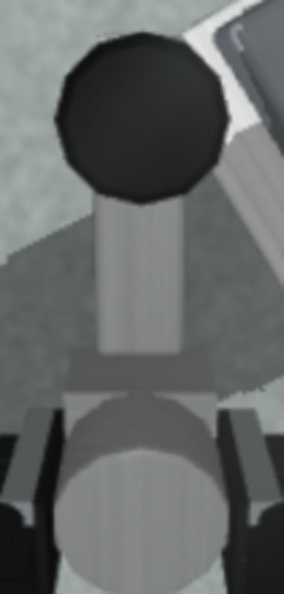

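Call:
step_arm(
  series=[
    [[0,0,-0.178,0,0,0,1],[0,0,-0.178,0,0,0,1],[0,0,-0.178,0,0,0,1],[0,0,-0.178,0,0,0,1],[0,0,-0.178,0,0,0,1],[0,0,-0.178,0,0,0,1],[0,0,0,-0.176,0.207,0.066,1],[0,0,0,-0.176,0.207,0.066,1],[0,0,0,0,0,0,1],[0,0,0,0,0,0,1],[0,0,0,0,0,0,1]],
  ],
)

```text
clock: 8.8
eef_pos: [536.2, 34.0, 149.0]
tool_rot: [-3.14, -0.001, 1.941]
force: [-1.1, 0.8, -2.5]
width: 28.1
gripper_force: 60.2
```

Run:
```python
from h import *
w=get('wrist');save(w,'w4');s=ctrl.read_state();print(s['eef_pos'],s['tool_rot'],s['force'])
np.savez('w4.npz',R=w['R'],t=w['t'],k=[w['fx'],w['fy'],w['cx'],w['cy']],p=s['eef_pos'],r=s['tool_rot'])
print(proj(w,[556,94,80]))
cv2.imwrite('pics/w4c.png',cv2.resize(w['img'][90:310,265:475,::-1],None,fx=2.7,fy=2.7,interpolation=2))
```

```text
[536.2335571   33.93350577 149.23717212] [-3.14083511e+00 -4.87834022e-04  1.94091284e+00] [ 0.63488783 -0.62110358 -3.13283985]
[380.37203519 148.03454528]
```

View pics/w4c.png

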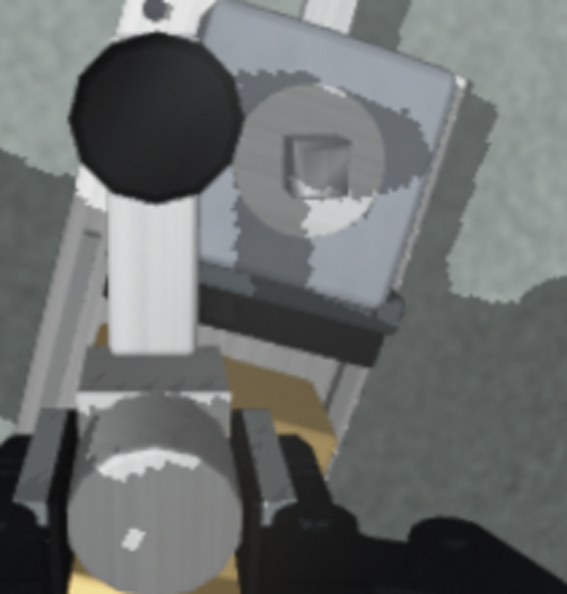

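The image shows the shaft square to the crank within a couple of degrees. The collar is centred at crop (309.5,161), the knob at (156.5,117) and the hub top at (155,521).

Run:
```python
from h import *
np.set_printoptions(precision=2,suppress=True)
f=np.load('w4.npz');w=dict(R=f['R'],t=f['t'],fx=f['k'][0],fy=f['k'][1],cx=f['k'][2],cy=f['k'][3],fish=True)
R=Ro.from_euler('xyz',f['r']).as_matrix();zu=f['p'][2]-23
U=lambda a,b,z:R.T@(atz(w,(265+a/2.7-.3,90+b/2.7-.3),z)-f['p'])
print('collar',U(309.5,161,80),'shaft mid', U(320,167,96),'hub',U(155,521,zu+50),'knob',U(156.5,117,zu+56.5))
print('arm edge far/near',U(107,210,zu+8),U(111,350,zu+8),U(196,210,zu+8),U(196,350,zu+8))
```

```text
collar [47.89 39.5  69.23] shaft mid [48.48 39.11 53.23] hub [  2.56  -0.14 -27.  ] knob [ 66.17   0.13 -33.47]
arm edge far/near [44.91 -9.28 15.03] [16.51 -8.96 15.01] [44.89  7.72 15.02] [16.5   8.06 15.  ]
```

Call:
step_arm(
  series=[
    [[0,0,0,0.157,0.132,0,1],[0,0,0,0.156,0.132,0,1],[0,0,0,0,0,0.07,1],[0,0,0,0,0,0.07,1],[0,0,0,0,0,0,1],[0,0,0,0,0,0.027,1],[0,0,0,0,0,0.027,1],[0,0,0,0,0,0.027,1],[0,0,0,0,0,0,1]],
  ],
)

```text
clock: 9.75
eef_pos: [557.2, 91.9, 115.7]
tool_rot: [3.141, -0.002, 1.939]
force: [-1.2, 4.2, -4.2]
width: 28.5
gripper_force: 60.4
```

Run:
```python
from h import *
w=get('wrist');save(w,'w5');s=ctrl.read_state();print(s['eef_pos'],s['tool_rot'],s['force'],s['torque'])
p=get('side');save(p,'s5');c=proj(p,[556,93,95]);x,y=map(int,c)
cv2.imwrite('pics/s5c.png',cv2.resize(p['img'][y-40:y+40,x-50:x+50,::-1],(700,560),interpolation=2))
```

```text
[557.26095761  91.84153772 115.74983397] [ 3.14092721e+00 -1.47123239e-03  1.93932992e+00] [-1.75124072e-03  3.58750418e+00 -3.95530385e+00] [ 1.11273963  0.00405105 -0.0381012 ]
```

Call:
step_arm(
  series=[
    [[0,0,0,0.006,0,0,1],[0,0,0,0,0,0.03,1],[0,0,0,0,0,0.03,1],[0,0,0,0,0,0.022,1],[0,0,0,0,0,0.005,1],[0,0,0,0,0,0,1]],
  ],
)

```text
clock: 10.45
eef_pos: [556.8, 92.0, 103.3]
tool_rot: [-3.141, 0.0, 1.939]
force: [-3.9, 4.5, 3.7]
width: 28.6
gripper_force: 61.3
```

Call:
step_arm(
  series=[
    [[0,0,0,0,0,0.006,1],[0,0,0,0,0,0,1],[0,0,0,0,0,0,0],[0,0,0,0,0,0,0],[0,0,0,0,0,0,0],[0,0,0,0,0,0,0],[0,0,0,0,0,0,0],[0,0,0,0,0,0,0]],
  ],
)

```text
clock: 11.25
eef_pos: [557.1, 91.5, 101.9]
tool_rot: [-3.141, 0.0, 1.939]
force: [-0.3, -0.5, -0.6]
width: 85.4
gripper_force: 0.0
```

Run:
```python
from h import *
s=ctrl.read_state();print(s['eef_pos'],s['tool_rot'],s['force'],s['torque'],s['width'])
w=get('wrist');save(w,'w6')
p=get('side');save(p,'s6');c=proj(p,[556,93,95]);x,y=map(int,c)
a=cv2.resize(p['img'][y-40:y+40,x-50:x+20,::-1],(350,400),interpolation=2);b=cv2.resize(w['img'][90:310,235:410,::-1],(350,440),interpolation=2)
g=np.zeros((440,700,3),np.uint8);g[:400,:350]=a;g[:,350:]=b;cv2.imwrite('pics/c6.png',g)
R=Ro.from_euler('xyz',s['tool_rot']).as_matrix()
for q in (60,65,70):
  k=s['eef_pos']+R[:,0]*q;k[2]=136.5;print(q,proj(w,k))
```

```text
[557.05705912  91.46194107 101.92984375] [-3.14147403e+00  1.75109122e-04  1.93858648e+00] [-0.25991699 -0.51332493 -0.61584892] [ 0.05412951  0.0079533  -0.00561334] 85.42692880509307
60 [322.4604167  150.51057125]
65 [322.4459019  136.31409695]
70 [322.43028934 122.00856375]
```

View pics/c6.png

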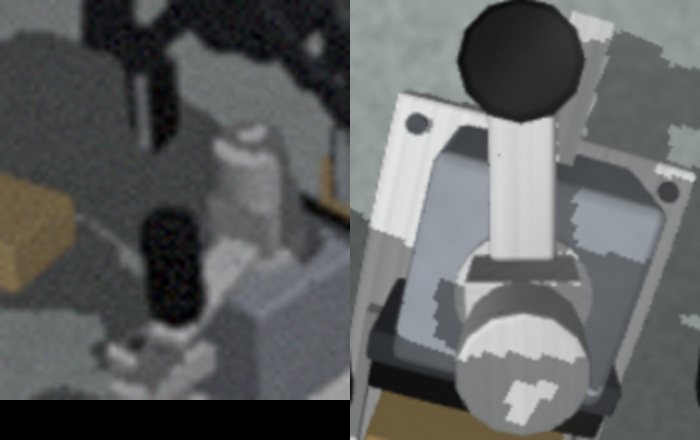

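Run:
```python
from h import *
np.set_printoptions(precision=2,suppress=True)
s=ctrl.read_state();R=Ro.from_euler('xyz',s['tool_rot']).as_matrix()
w=get('wrist');p=get('side');t=get('top')
for dz in(0,4,8):
  U=lambda a,b,z:R.T@(atz(w,(235+(a-350)/2-.25,90+b/2-.25),z)-s['eef_pos'])
  print(dz,'hub',U(522,375,130+dz),'knob',U(521,60,136.5+dz),'block top far edge',U(525,283,106+dz),'arm',U(492,120,88+dz),U(554,120,88+dz),U(490,255,88+dz),U(552,255,88+dz))
V=lambda a,b:R.T@(atz(w,(235+(a-350)/2-.25,90+b/2-.25),80)-s['eef_pos'])
print('collar sides',V(455,290),V(592,290))
g=lambda q,X:proj(q,X)
x,y=map(int,proj(p,[556,93,95]))
# panel coords in side view for knob top/bottom/hub top, for crank home
for n,X in dict(hubtop=(0,0,130),hubbot=(0,0,80),knobtop=(65,0,136.5),knobbot=(65,0,88.5)).items():
  for h in (0,10):
    W=np.array([555.5,95,0])+R[:,0]*X[0];W[2]=X[2]+h
    q=proj(p,W);print(n,h,(q[0]-x+50)*5,(q[1]-y+40)*5)
```

```text
0 hub [  5.72  -0.77 -28.  ] knob [ 70.8   -0.76 -34.51] block top far edge [17.18 -0.11 -4.01] arm [54.16 -8.44 13.99] [54.13  7.28 13.99] [17.91 -9.5  13.99] [17.9   7.14 13.99]
4 hub [  8.1   -0.75 -32.  ] knob [ 70.92  -0.74 -38.51] block top far edge [18.82 -0.11 -8.01] arm [54.66 -8.23  9.99] [54.64  7.09  9.99] [19.34 -9.26  9.99] [19.33  6.95  9.99]
8 hub [ 10.49  -0.72 -36.  ] knob [ 71.04  -0.71 -42.51] block top far edge [ 20.46  -0.11 -12.01] arm [55.17 -8.01  5.99] [55.15  6.9   5.99] [20.78 -9.02  5.99] [20.76  6.77  5.99]
collar sides [  4.26 -20.34  22.  ] [ 4.23 19.24 22.  ]
hubtop 0 248.6639678160347 136.23605973568942
hubtop 10 247.66040396802083 115.94784611190533
hubbot 0 253.53191013078572 234.64719101087354
hubbot 10 252.57780536216387 215.35885036012203
knobtop 0 166.37851788911547 203.40764146073496
knobtop 10 164.87046489726737 182.31367396664055
knobbot 0 173.39626000261262 301.56866419948784
knobbot 10 171.96361805019762 281.529512433416
```

Call:
step_arm(
  series=[
    [[0,0,0,0.236,-0.002,0.013,0],[0,0,0,0.236,-0.003,0.013,0],[0,0,0,0,0,0,0],[0,0,0,0,0,0,0],[0,0,0,0,0,0,1],[0,0,0,0,0,0,1],[0,0,0,0,0,0,1],[0,0,0,0,0,0,1],[0,0,0,0,0,0,1],[0,0,0,0,0,0,1]],
  ],
)

```text
clock: 12.5
eef_pos: [531.1, 156.9, 98.2]
tool_rot: [3.141, 0.001, 1.938]
force: [0.3, -1.2, 0.3]
width: 22.7
gripper_force: 58.6
```

Run:
```python
from h import *
np.set_printoptions(precision=2,suppress=True)
s=ctrl.read_state();print(s['eef_pos'],s['tool_rot'],s['force'],s['torque'],s['width'])
C=np.array([554.4,96.5]);v=s['eef_pos'][:2]-C;print(np.hypot(*v),np.degrees(np.arctan2(v[1],v[0])))
# stop/jaw from first fisheye picture w1? estimate jaw-stop gap from top view
t=get('top');save(t,'t7')
```

```text
[531.11 156.92  98.19] [3.14 0.   1.94] [ 0.32 -1.25  0.27] [-0.3  -0.07 -0.01] 22.686366628344135
64.74820678100377 111.08026578898058
```

```bash
cat > wind.py <<'E'
import numpy as np,sys
def rows(a,b,n,r=64.9):
    th=np.linspace(a,b,n+1);x=r/150*np.cos(th);y=r/150*np.sin(th)
    print(', '.join('[0, 0, 0, %.4f, %.4f, 0, 1]'%q for q in zip(np.diff(x),np.diff(y))))
if __name__=='__main__': rows(float(sys.argv[1]),float(sys.argv[2]),int(sys.argv[3]))
E
python3 wind.py 0 1.8 12; python3 wind.py 1.8 3.4 12
```

```text
[0, 0, 0, -0.0049, 0.0647, 0, 1], [0, 0, 0, -0.0145, 0.0632, 0, 1], [0, 0, 0, -0.0237, 0.0603, 0, 1], [0, 0, 0, -0.0325, 0.0561, 0, 1], [0, 0, 0, -0.0405, 0.0506, 0, 1], [0, 0, 0, -0.0476, 0.0440, 0, 1], [0, 0, 0, -0.0537, 0.0364, 0, 1], [0, 0, 0, -0.0585, 0.0280, 0, 1], [0, 0, 0, -0.0620, 0.0189, 0, 1], [0, 0, 0, -0.0642, 0.0094, 0, 1], [0, 0, 0, -0.0648, -0.0003, 0, 1], [0, 0, 0, -0.0641, -0.0100, 0, 1]
[0, 0, 0, -0.0551, -0.0168, 0, 1], [0, 0, 0, -0.0524, -0.0240, 0, 1], [0, 0, 0, -0.0488, -0.0307, 0, 1], [0, 0, 0, -0.0442, -0.0370, 0, 1], [0, 0, 0, -0.0389, -0.0425, 0, 1], [0, 0, 0, -0.0329, -0.0473, 0, 1], [0, 0, 0, -0.0264, -0.0513, 0, 1], [0, 0, 0, -0.0193, -0.0543, 0, 1], [0, 0, 0, -0.0119, -0.0564, 0, 1], [0, 0, 0, -0.0043, -0.0575, 0, 1], [0, 0, 0, 0.0034, -0.0575, 0, 1], [0, 0, 0, 0.0110, -0.0566, 0, 1]
```

Call:
step_arm(
  series=[
    [[0,0,0,-0.0049,0.0647,0,1],[0,0,0,-0.0145,0.0632,0,1],[0,0,0,-0.0237,0.0603,0,1],[0,0,0,-0.0325,0.0561,0,1],[0,0,0,-0.0405,0.0506,0,1],[0,0,0,-0.0476,0.044,0,1],[0,0,0,-0.0537,0.0364,0,1],[0,0,0,-0.0585,0.028,0,1],[0,0,0,-0.062,0.0189,0,1],[0,0,0,-0.0642,0.0094,0,1],[0,0,0,-0.0648,-0.0003,0,1],[0,0,0,-0.0641,-0.01,0,1]],
  ],
)

```text
clock: 13.75
eef_pos: [619.3, 111.0, 101.1]
tool_rot: [3.137, -0.005, 1.941]
force: [-4.9, 5.6, 13.7]
width: 22.5
gripper_force: 63.5
```

```bash
cat > st.py <<'E'
from h import *
np.set_printoptions(precision=2,suppress=True)
def st(C=(554.4,96.5)):
    s=ctrl.read_state();v=s['eef_pos'][:2]-np.array(C);r=np.hypot(*v);u=v/r;tg=np.array([u[1],-u[0]]);f=s['force']
    print('t',s['clock'],'r %.2f wound %.3f'%(r,(1.9386-np.arctan2(v[1],v[0]))%(2*np.pi)),'Ft %.2f Fr %.2f Fz %.2f'%(-f[:2]@tg,f[:2]@u,f[2]),'z',s['eef_pos'][2],s['tool_rot'],s['width'])
if __name__=='__main__': st()
E
python3 st.py
```

```text
t 13.75 r 66.47 wound 1.718 Ft 6.54 Fr -3.55 Fz 13.70 z 101.08078987126939 [ 3.14 -0.01  1.94] 22.458131357133887
```

Call:
step_arm(
  series=[
    [[0,0,0,0,0,0,1],[0,0,0,0,0,0,1],[0,0,0,0,0,0,1]],
  ],
)

```text
clock: 14.05
eef_pos: [619.9, 108.5, 100.9]
tool_rot: [3.138, -0.002, 1.939]
force: [-2.5, 1.6, 16.6]
width: 22.7
gripper_force: 64.2
```

```bash
cp st.py st0.py; python3 st.py
python3 - <<'E'
from h import *
s=ctrl.read_state();R=Ro.from_euler('xyz',s['tool_rot']).as_matrix();print(s['torque'])
w=get('wrist');p=get('side');save(w,'w8');save(p,'s8')
q=proj(w,[554.4,96.5,130]);x,y=map(int,proj(p,[570,96,100]));print(q,proj(p,[554.4,96.5,130]),x,y)
a=cv2.resize(p['img'][y-45:y+35,x-40:x+40,::-1],(400,400),interpolation=2);b=cv2.resize(w['img'][::1,120:520,::-1],(400,400),interpolation=2)
cv2.imwrite('pics/c8.png',np.hstack([a,b]))
E
```

```text
t 14.05 r 66.56 wound 1.757 Ft 2.05 Fr -2.14 Fz 16.55 z 100.8688800125498 [ 3.14 -0.    1.94] 22.72777472023562
[ 0.28519117  1.59094067 -0.04033266]
[176.12465959 260.30234688] [276.51033518 218.726034  ] 272 227
```

View pics/c8.png

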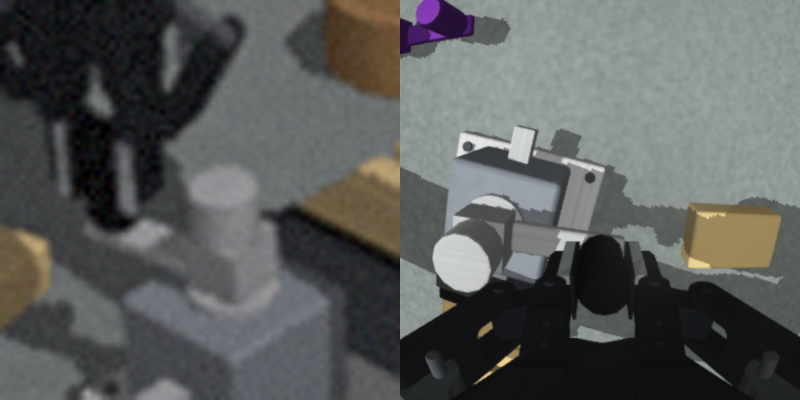

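The views show the crank at about the expected angle, the hub apparently seated, and the finger linkage close beside the hub. There is an unexplained upward push of 16 N on the tool, so I'll loosen the grip partly, raise a little, and see whether it goes.

Call:
step_arm(
  series=[
    [[0,0,0,0,0,0,0.6],[0,0,0,0,0,0,0.6],[0,0,0,0,0,0,0.6],[0,0,0,0,0,0,0.6]],
  ],
)

```text
clock: 14.55
eef_pos: [618.5, 105.7, 97.6]
tool_rot: [-3.141, -0.0, 1.938]
force: [0.2, -0.5, 0.2]
width: 34.3
gripper_force: 0.0
```

```bash
python3 st.py
python3 - <<'E'
from h import *
s=ctrl.read_state();print(s['torque'],s['force'],s['eef_pos'])
for n in('wrist','side'):
    w=get(n);save(w,n[0]+'9')
    for th in ('crank_hub','crank_knob'): print(n,th,[(np.round(r['centre'],1),round(r['score'],2)) for r in ctrl.recognise(w,th)[:4]])
    for X in ([555,96.5,130],[555,96.5,105],[619,106,136.5],[619,106,112]): print(X,proj(w,X))
E
```

```text
t 14.55 r 64.72 wound 1.796 Ft -0.53 Fr 0.10 Fz 0.15 z 97.63238194983568 [-3.14 -0.    1.94] 34.31717614188818
[0.0243743  0.06751259 0.01076404] [ 0.17315809 -0.51070777  0.15072501] [618.46035215 105.68882976  97.63238195]
wrist crank_hub [(array([131.9,  22.9]), 0.92), (array([242. , 248.1]), 0.66)]
wrist crank_knob [(array([135. ,  27.4]), 0.75), (array([243.4, 249. ]), 0.56)]
[555, 96.5, 130] [178.11630201 260.09424534]
[555, 96.5, 105] [198.12747983 237.60988527]
[619, 106, 136.5] [324.05395923 302.55191164]
[619, 106, 112] [323.80032801 272.70782173]
side crank_hub [(array([248.7, 368.4]), 0.83)]
side crank_knob [(array([288.3, 313.5]), 0.87), (array([248.4, 365.7]), 0.77), (array([268.1, 225.5]), 0.75)]
[555, 96.5, 130] [276.32665834 218.61195237]
[555, 96.5, 105] [276.82530182 228.58441527]
[619, 106, 136.5] [253.76293912 205.92458182]
[619, 106, 112] [254.50807687 215.5630126 ]
```

```bash
python3 wind.py 1.757 2.237 4; python3 wind.py 2.237 3.557 11
```

```text
[0, 0, 0, -0.0503, -0.0126, 0, 1], [0, 0, 0, -0.0484, -0.0186, 0, 1], [0, 0, 0, -0.0459, -0.0242, 0, 1], [0, 0, 0, -0.0426, -0.0296, 0, 1]
[0, 0, 0, -0.0388, -0.0345, 0, 1], [0, 0, 0, -0.0344, -0.0389, 0, 1], [0, 0, 0, -0.0295, -0.0427, 0, 1], [0, 0, 0, -0.0242, -0.0459, 0, 1], [0, 0, 0, -0.0185, -0.0485, 0, 1], [0, 0, 0, -0.0126, -0.0503, 0, 1], [0, 0, 0, -0.0064, -0.0515, 0, 1], [0, 0, 0, -0.0002, -0.0519, 0, 1], [0, 0, 0, 0.0060, -0.0515, 0, 1], [0, 0, 0, 0.0121, -0.0505, 0, 1], [0, 0, 0, 0.0181, -0.0486, 0, 1]
```

Call:
step_arm(
  series=[
    [[0,0,0,0.014,0.007,0.033,0.6],[0,0,0,0,0,0,0.6],[0,0,0,0,0,0,1],[0,0,0,0,0,0,1],[0,0,0,0,0,0,1],[0,0,0,0,0,0,1]],
  ],
)

```text
clock: 15.45
eef_pos: [619.3, 108.8, 93.7]
tool_rot: [3.14, -0.0, 1.939]
force: [1.5, 2.3, 4.4]
width: 22.5
gripper_force: 58.4
```

Call:
step_arm(
  series=[
    [[0,0,0,-0.0503,-0.0126,0,1],[0,0,0,-0.0484,-0.0186,0,1],[0,0,0,-0.0459,-0.0242,0,1],[0,0,0,-0.0426,-0.0296,0,1]],
  ],
)

```text
clock: 15.85
eef_pos: [619.3, 79.7, 94.1]
tool_rot: [3.135, -0.002, 1.94]
force: [4.6, 5.5, 2.5]
width: 23.2
gripper_force: 58.3
```

```bash
python3 st.py
```

```text
t 15.85 r 67.00 wound 2.192 Ft 6.46 Fr 3.06 Fz 2.51 z 94.10317792570463 [ 3.13 -0.    1.94] 23.246184621439703
```

Call:
step_arm(
  series=[
    [[0,0,0,-0.0428,-0.0245,0,1],[0,0,0,-0.0344,-0.0389,0,1],[0,0,0,-0.0295,-0.0427,0,1],[0,0,0,-0.0242,-0.0459,0,1],[0,0,0,-0.0185,-0.0485,0,1],[0,0,0,-0.0126,-0.0503,0,1]],
  ],
)

```text
clock: 16.45
eef_pos: [593.9, 41.6, 94.3]
tool_rot: [3.134, 0.001, 1.938]
force: [6.8, 1.6, 2.7]
width: 22.2
gripper_force: 58.3
```

```bash
sed -i 's/554.4,96.5/556,96.3/' st.py; python3 st.py
python3 - <<'E'
from h import *
p=get('top');w=get('side')
for q in(p,w):
  for th in('jaw_face','stop_face','soap_a_mid'): print(th,[(np.round(r['centre'],1),round(r['score'],2),np.round(atz(q,r['centre'],60),0)) for r in ctrl.recognise(q,th)[:4]])
E
```

```text
t 16.45 r 66.56 wound 2.903 Ft 6.46 Fr 2.58 Fz 2.68 z 94.29832194459189 [3.13 0.   1.94] 22.20244719748105
jaw_face [(array([368.3, 188.6]), 0.7, array([ 600., -175.,   60.]))]
stop_face [(array([277.6, 195.1]), 0.7, array([575.,  93.,  60.])), (array([370.4, 187.2]), 0.65, array([ 604., -181.,   60.]))]
soap_a_mid []
jaw_face [(array([307.2, 237. ]), 0.85, array([536.,  28.,  60.])), (array([337.1, 213.8]), 0.68, array([557., -89.,  60.]))]
stop_face [(array([356.6, 203.4]), 0.62, array([ 558., -158.,   60.])), (array([319.5, 187. ]), 0.3, array([ 681., -149.,   60.]))]
soap_a_mid [(array([319.4, 227.3]), 0.75, array([545., -18.,  60.]))]
```

```bash
python3 wind.py 2.957 3.857 8
python3 - <<'E'
from scipy.optimize import least_squares as L
import numpy as np
P=np.array([(531.1,156.9),(619.3,108.8),(619.3,79.7),(593.9,41.6)])
print(L(lambda c:np.hypot(*(P-c).T)-65,[556,96]).x)
E
```

```text
[0, 0, 0, -0.0062, -0.0482, 0, 1], [0, 0, 0, -0.0008, -0.0486, 0, 1], [0, 0, 0, 0.0047, -0.0484, 0, 1], [0, 0, 0, 0.0101, -0.0476, 0, 1], [0, 0, 0, 0.0154, -0.0462, 0, 1], [0, 0, 0, 0.0205, -0.0441, 0, 1], [0, 0, 0, 0.0253, -0.0416, 0, 1], [0, 0, 0, 0.0298, -0.0385, 0, 1]
[556.0633655   95.72337579]
```

Call:
step_arm(
  series=[
    [[0,0,0,-0.0112,-0.0502,0,1],[0,0,0,-0.0008,-0.0486,0,1],[0,0,0,0.0047,-0.0484,0,1],[0,0,0,0.0101,-0.0476,0,1],[0,0,0,0.0154,-0.0462,0,1],[0,0,0,0.0205,-0.0441,0,1],[0,0,0,0.0253,-0.0416,0,1],[0,0,0,0.0298,-0.0385,0,1]],
  ],
)

```text
clock: 17.65
eef_pos: [537.2, 32.1, 94.2]
tool_rot: [3.137, 0.004, 1.936]
force: [4.2, -4.2, 7.3]
width: 22.1
gripper_force: 58.6
```

```bash
sed -i 's/556,96.3/556.1,95.8/' st.py; python3 st.py; python3 wind.py 3.857 4.217 4;python3 wind.py 4.217 4.577 4
python3 - <<'E'
from h import *
p=get('top');w=get('side')
for q in(p,w):
  for th in('jaw_face','stop_face','soap_a_mid'): print(th,[(np.round(r['centre'],1),round(r['score'],2),np.round(atz(q,r['centre'],60),0)) for r in ctrl.recognise(q,th)[:4]])
# rubber pad / bars along the row in side view: sample brightness along line on top of row
C=np.array([556.,95.8]);u=np.array([np.sin(np.radians(6)),-np.cos(np.radians(6))]);v=np.array([-u[1],u[0]])
for off in (-25,25):
  pts=[np.r_[C+u*d+v*off,66] for d in range(30,290,4)]
  print(off,[int(w['img'][int(round(r)),int(round(c))].astype(int)@[1,0,-1]) for c,r in (proj(w,X) for X in pts)])
E
```

```text
t 17.65 r 66.41 wound 3.797 Ft 5.17 Fr 2.84 Fz 7.29 z 94.20863844554731 [3.14 0.   1.94] 22.118096149194987
[0, 0, 0, 0.0268, -0.0282, 0, 1], [0, 0, 0, 0.0293, -0.0257, 0, 1], [0, 0, 0, 0.0314, -0.0229, 0, 1], [0, 0, 0, 0.0334, -0.0200, 0, 1]
[0, 0, 0, 0.0350, -0.0169, 0, 1], [0, 0, 0, 0.0364, -0.0137, 0, 1], [0, 0, 0, 0.0375, -0.0104, 0, 1], [0, 0, 0, 0.0383, -0.0070, 0, 1]
jaw_face []
stop_face [(array([272.5, 149.3]), 0.68, array([715., 114.,  60.]))]
soap_a_mid []
jaw_face [(array([314.3, 237.4]), 0.56, array([524.,  18.,  60.])), (array([334.3, 222. ]), 0.27, array([537., -59.,  60.]))]
stop_face [(array([361.1, 199.1]), 0.82, array([ 564., -182.,   60.])), (array([440.9, 179.3]), 0.27, array([ 486., -417.,   60.]))]
soap_a_mid [(array([285.4, 230.5]), 0.55, array([588.,  46.,  60.])), (array([328. , 227.3]), 0.53, array([531., -32.,  60.]))]
-25 [-13, -13, -12, -9, -1, 1, -1, -3, -3, 0, -3, -3, -5, -3, 0, -6, -4, -5, -2, 2, 23, 44, 39, 39, 41, 36, 45, 48, 66, 65, 66, 66, 68, 65, 62, 64, 69, 65, 67, 65, 65, 64, 66, 66, 67, 69, 65, 60, 21, 9, -4, -2, 0, 0, -5, 0, -4, -3, -2, -10, -13, -5, -4, -1, -2]
25 [-2, -1, -4, 0, -2, -1, -1, -5, -2, -1, 1, -7, -6, -5, -5, -5, -6, -5, 3, 0, -9, -7, 4, -3, -1, -3, 0, -7, -1, -6, -2, -2, 3, -5, 1, -6, -3, -1, -6, 6, -4, -13, -10, 2, 20, 24, 55, 54, 11, 3, -5, -6, -3, -4, -1, -2, -3, -2, -7, -2, -9, -9, -6, -3, -5]
```

Run:
```python
from h import *
p=get('top');w=get('side')
C=np.array([556.,95.8]);u=np.array([np.sin(np.radians(-6)),-np.cos(np.radians(6))]);u=np.array([np.sin(np.radians(6)),-np.cos(np.radians(6))]);v=np.array([-u[1],u[0]])
t0=cv2.imread('pics/top0.png')[:,:,::-1].astype(int)
s0=cv2.imread('pics/side0.png')[:,:,::-1].astype(int)
s1=w['img'].astype(int);t1=p['img'].astype(int)
for n,im,q in(('t0',t0,p),('s0',s0,w),('s1',s1,w),('t1',t1,p)):
  for off in (-20,0,15):
    L=[];
    for d in range(40,290,3):
      c,r=proj(q,np.r_[C+u*d+v*off,68]);px=im[int(round(r)),int(round(c))];L.append('%d%s'%(px.sum()//30,'s' if px[0]-px[2]>25 else ''))
    print(n,off,' '.join(L))
for X in [(612,172),(612,250),(583,185),(583,265),(622,172)]: 
  a=atz(p,(150+X[0]/2.9,120+X[1]/2.9),68)[:2];print(X,(a-C)@u,(a-C)@v)
```

```text
t0 -20 5 5 5 2 1 2 4 10 14 15 15 15 15 13 12s 13s 14s 14s 14s 14s 14s 13s 12s 12 13 12s 13s 14s 14s 14s 14s 14s 14s 13s 13 14 13 10 11s 13s 14s 14s 14s 14s 14s 14s 13s 13 14 11 9 11s 14s 14s 14s 14s 13s 14s 14s 13s 13 14 14 14 14 14 14 14 14 14 12 7 7 8 8 6 3 3 3 4 5 6 7 6
t0 0 5 5 3 2 2 2 6 11 14 15 15 15 15 13 12s 14s 14s 14s 14s 14s 14s 14s 13s 12s 12 13s 13s 14s 14s 14s 14s 14s 14s 13s 13s 13 14 12 10s 13s 14s 14s 14s 14s 14s 13s 13s 13 14 12 10s 13s 13s 14s 14s 14s 14s 14s 14s 13s 13 14 14 14 14 14 14 14 14 14 12 8 9 13 13 11 5 3 3 3 4 5 6 6
t0 15 5 5 4 2 1 2 3 9 14 14 15 14 15 13 12s 14s 14s 14s 14s 14s 14s 14s 12s 12 12 12s 14s 14s 14s 14s 14s 14s 14s 13s 13 14 14 12 11s 13s 14s 14s 14s 14s 14s 14s 13s 13 14 12 8 10s 13s 13s 14s 14s 14s 14s 14s 13s 13s 13 14 14 14 14 14 14 14 14 13 9 7 10 13 10 6 6 5 5 4 6 7 6
s0 -20 9 3 2 6 9s 9s 9s 8s 9s 9s 9s 13s 14s 14s 14s 14s 13s 13s 14s 13s 10s 10s 12s 12s 14s 14s 14s 14s 14s 14s 14s 11s 9s 9s 10s 13s 14s 14s 14s 13s 14s 14s 13s 13s 9s 8s 9s 10s 13s 14s 14s 14s 14s 14s 14s 14s 11s 9 8 8 9 8 9 9 8 8 8 8 10 11 10 10 5 5 5 3 3 4 4 5 6 6 6 
[... 1470 characters left out ...]
7 9 9
t1 0 7 7 7 7 6 7 7 6 5 5 3 3 3 3 3 3 4 4 4 5 5 5 5 5 5 5 5 5 5 5 5 5 5 5 5 5 5 5 5 5 5 5 5 5 5 7 9s 11s 12s 13s 13s 14s 13s 12s 12s 13s 14s 13s 14s 13s 13s 14s 13s 13 14 14 14 14 14 14 12 8 9 13 13 11 5 4 5 5 6 8 9 9
t1 15 6 7 6 6 7 7 6 7 6 6 6 6 6 6 6 5 5 4 3 2 2 2 2 3 3 4 3 3 3 4 3 3 4 4 3 4 3 3 5 8s 10s 12s 13s 13s 11s 11s 13s 14s 14s 14s 14s 14s 13s 12s 11s 13s 14s 13s 13s 14s 14s 14s 13s 13s 13 14 14 14 14 14 12 9 7 10 13 10 6 5 5 6 7 9 11 10
(612, 172) 254.52437936068995 43.34337543188652
(612, 250) 246.6415317782548 -37.13462145604878
(583, 185) 223.79497791858452 32.28984149552931
(583, 265) 216.05409280461174 -49.972025418600246
(622, 172) 264.68088867065853 42.487529370255324
```

Call:
step_arm(
  series=[
    [[0,0,0,0.0268,-0.0282,0,1],[0,0,0,0.0293,-0.0257,0,1],[0,0,0,0.0314,-0.0229,0,1],[0,0,0,0.0334,-0.02,0,1],[0,0,0,0.035,-0.0169,0,1],[0,0,0,0.0364,-0.0137,0,1],[0,0,0,0.0375,-0.0104,0,1],[0,0,0,0.0383,-0.007,0,1]],
  ],
)

```text
clock: 18.95
eef_pos: [500.6, 60.4, 94.0]
tool_rot: [-3.141, 0.005, 1.936]
force: [0.9, -8.3, 11.7]
width: 22.7
gripper_force: 59.0
```

```bash
python3 st.py; python3 wind.py 4.577 4.877 6;cat > gap.py <<'E'
from h import *
p=get('top')
C=np.array([556.,95.8]);u=np.array([np.sin(np.radians(6)),-np.cos(np.radians(6))]);v=np.array([-u[1],u[0]])
im=p['img'].astype(int)
for off in (-20,-8,4,15):
    ds=np.arange(210,275,.5);px=np.array([im[int(round(r)),int(round(c))] for c,r in (proj(p,np.r_[C+u*d+v*off,66]) for d in ds)])
    s=px[:,0]-px[:,2]>25;br=px.sum(1)
    e=ds[s].max() if s.any() else None
    k=[d for d,b in zip(ds,br) if b<110 and d>240][:1]
    print(off,'soap end',e,'dark',k,(br[::4]//10).tolist())
E
python3 gap.py
```

```text
t 18.95 r 65.87 wound 4.512 Ft 7.51 Fr 3.69 Fz 11.71 z 94.02509492941472 [-3.14  0.01  1.94] 22.72341493075737
[0, 0, 0, 0.0215, -0.0024, 0, 1], [0, 0, 0, 0.0216, -0.0013, 0, 1], [0, 0, 0, 0.0216, -0.0002, 0, 1], [0, 0, 0, 0.0216, 0.0009, 0, 1], [0, 0, 0, 0.0215, 0.0019, 0, 1], [0, 0, 0, 0.0214, 0.0030, 0, 1]
-20 soap end 240.5 dark [] [36, 33, 33, 40, 41, 41, 40, 41, 41, 42, 41, 41, 41, 40, 40, 40, 43, 43, 43, 42, 35, 35, 22, 31, 31, 41, 40, 40, 31, 16, 16, 15, 17]
-8 soap end 239.0 dark [] [38, 38, 38, 42, 42, 41, 41, 41, 41, 42, 42, 41, 41, 41, 39, 38, 38, 41, 42, 42, 42, 33, 23, 23, 33, 40, 40, 36, 22, 22, 12, 16, 16]
4 soap end 240.0 dark [] [36, 34, 40, 39, 42, 41, 41, 42, 41, 41, 41, 41, 41, 41, 41, 41, 42, 43, 43, 43, 36, 35, 22, 31, 31, 41, 39, 39, 33, 14, 14, 14, 17]
15 soap end 238.0 dark [] [34, 33, 33, 41, 41, 41, 41, 41, 41, 41, 41, 41, 41, 40, 40, 40, 43, 43, 42, 39, 39, 29, 22, 22, 30, 40, 40, 40, 32, 32, 18, 17, 17]
```

Call:
step_arm(
  series=[
    [[0,0,0,0.0215,-0.0024,0,1],[0,0,0,0.0216,-0.0013,0,1],[0,0,0,0.0216,-0.0002,0,1],[0,0,0,0.0216,0.0009,0,1],[0,0,0,0.0215,0.0019,0,1],[0,0,0,0.0214,0.003,0,1]],
  ],
)

```text
clock: 19.6
eef_pos: [492.9, 78.2, 93.9]
tool_rot: [-3.139, 0.006, 1.936]
force: [-1.1, -7.7, 13.6]
width: 22.7
gripper_force: 59.2
```

```bash
python3 st.py; python3 wind.py 4.877 5.177 6; python3 gap.py | cut -c1-40
```

```text
t 19.6 r 65.61 wound 4.808 Ft 7.13 Fr 3.15 Fz 13.63 z 93.89072964685091 [-3.14  0.01  1.94] 22.655897610714725
[0, 0, 0, 0.0212, 0.0041, 0, 1], [0, 0, 0, 0.0210, 0.0051, 0, 1], [0, 0, 0, 0.0207, 0.0062, 0, 1], [0, 0, 0, 0.0204, 0.0072, 0, 1], [0, 0, 0, 0.0200, 0.0082, 0, 1], [0, 0, 0, 0.0196, 0.0092, 0, 1]
-20 soap end 243.5 dark [] [41, 40, 40, 
-8 soap end 245.0 dark [] [41, 41, 36, 3
4 soap end 243.0 dark [] [41, 40, 35, 35
15 soap end 244.0 dark [] [40, 41, 41, 3
```

Call:
step_arm(
  series=[
    [[0,0,0,0.0212,0.0041,0,1],[0,0,0,0.021,0.0051,0,1],[0,0,0,0.0207,0.0062,0,1],[0,0,0,0.0204,0.0072,0,1],[0,0,0,0.02,0.0082,0,1],[0,0,0,0.0196,0.0092,0,1]],
  ],
)

```text
clock: 20.25
eef_pos: [490.9, 97.3, 93.7]
tool_rot: [-3.137, 0.006, 1.936]
force: [-3.7, -8.5, 14.8]
width: 23.0
gripper_force: 59.2
```

```bash
python3 st.py; python3 wind.py 5.177 5.777 20; python3 gap.py
```

```text
t 20.25 r 65.27 wound 5.103 Ft 8.60 Fr 3.49 Fz 14.82 z 93.69078323517739 [-3.14  0.01  1.94] 23.003972521630317
[0, 0, 0, 0.0115, 0.0060, 0, 1], [0, 0, 0, 0.0113, 0.0063, 0, 1], [0, 0, 0, 0.0111, 0.0067, 0, 1], [0, 0, 0, 0.0109, 0.0070, 0, 1], [0, 0, 0, 0.0107, 0.0073, 0, 1], [0, 0, 0, 0.0105, 0.0076, 0, 1], [0, 0, 0, 0.0103, 0.0080, 0, 1], [0, 0, 0, 0.0100, 0.0083, 0, 1], [0, 0, 0, 0.0098, 0.0086, 0, 1], [0, 0, 0, 0.0095, 0.0088, 0, 1], [0, 0, 0, 0.0092, 0.0091, 0, 1], [0, 0, 0, 0.0090, 0.0094, 0, 1], [0, 0, 0, 0.0087, 0.0097, 0, 1], [0, 0, 0, 0.0084, 0.0099, 0, 1], [0, 0, 0, 0.0081, 0.0102, 0, 1], [0, 0, 0, 0.0078, 0.0104, 0, 1], [0, 0, 0, 0.0074, 0.0106, 0, 1], [0, 0, 0, 0.0071, 0.0108, 0, 1], [0, 0, 0, 0.0068, 0.0111, 0, 1], [0, 0, 0, 0.0065, 0.0113, 0, 1]
-20 soap end 249.5 dark [] [41, 42, 42, 41, 36, 36, 32, 40, 40, 41, 42, 42, 42, 41, 41, 41, 41, 41, 41, 41, 34, 34, 22, 30, 30, 41, 40, 40, 32, 15, 15, 15, 18]
-8 soap end 248.0 dark [] [41, 41, 42, 41, 41, 34, 35, 35, 41, 41, 41, 42, 41, 41, 41, 41, 41, 41, 40, 40, 39, 33, 23, 23, 34, 40, 40, 36, 22, 22, 13, 17, 17]
4 soap end 249.0 dark [] [41, 42, 42, 41, 38, 35, 35, 40, 41, 41, 42, 41, 41, 42, 41, 41, 42, 41, 41, 35, 27, 28, 22, 30, 30, 40, 40, 40, 33, 15, 14, 14, 17]
15 soap end 250.0 dark [] [42, 41, 41, 41, 34, 34, 33, 39, 39, 40, 42, 42, 41, 41, 41, 42, 41, 41, 41, 36, 36, 28, 20, 20, 31, 40, 40, 39, 32, 32, 16, 17, 17]
```

Call:
step_arm(
  series=[
    [[0,0,0,0.0115,0.006,0,1],[0,0,0,0.0113,0.0063,0,1],[0,0,0,0.0111,0.0067,0,1],[0,0,0,0.0109,0.007,0,1]],
  ],
)

```text
clock: 20.7
eef_pos: [491.6, 104.9, 93.6]
tool_rot: [-3.136, 0.006, 1.936]
force: [-3.9, -7.8, 14.6]
width: 22.9
gripper_force: 59.3
```

```bash
python3 st.py; python3 gap.py | cut -c1-30
```

```text
t 20.7 r 65.15 wound 5.220 Ft 8.24 Fr 2.74 Fz 14.56 z 93.5725395568208 [-3.14  0.01  1.94] 22.897633343474357
-20 soap end 249.5 dark [] [42
-8 soap end 251.0 dark [] [41,
4 soap end 252.0 dark [] [41, 
15 soap end 250.0 dark [] [42,
```

Call:
step_arm(
  series=[
    [[0,0,0,0.0107,0.0073,0,1],[0,0,0,0.0105,0.0076,0,1]],
  ],
)

```text
clock: 20.95
eef_pos: [492.3, 108.5, 93.6]
tool_rot: [-3.135, 0.006, 1.936]
force: [-4.5, -6.9, 14.5]
width: 22.7
gripper_force: 59.3
```

```bash
python3 st.py
```

```text
t 20.95 r 65.08 wound 5.277 Ft 7.70 Fr 3.11 Fz 14.48 z 93.55943904709257 [-3.14  0.01  1.94] 22.726460270885926
```

Call:
step_arm(
  series=[
    [[0,0,0,0.0103,0.008,0,1],[0,0,0,0.01,0.0083,0,1]],
  ],
)

```text
clock: 21.15
eef_pos: [493.2, 112.4, 93.5]
tool_rot: [-3.135, 0.006, 1.936]
force: [-4.6, -6.9, 14.4]
width: 22.9
gripper_force: 59.3
```

```bash
python3 st.py; python3 gap.py | cut -c1-30
```

```text
t 21.15 r 65.02 wound 5.338 Ft 7.81 Fr 2.67 Fz 14.42 z 93.47923322885956 [-3.13  0.01  1.94] 22.879305893343748
-20 soap end 252.5 dark [] [42
-8 soap end 253.5 dark [] [42,
4 soap end 252.0 dark [] [41, 
15 soap end 253.0 dark [] [41,
```

Call:
step_arm(
  series=[
    [[0,0,0,0.0098,0.0086,0,1],[0,0,0,0.0095,0.0088,0,1]],
  ],
)

```text
clock: 21.4
eef_pos: [494.3, 115.9, 93.4]
tool_rot: [-3.134, 0.006, 1.937]
force: [-4.6, -6.6, 14.1]
width: 22.6
gripper_force: 59.4
```

```bash
python3 st.py
```

```text
t 21.4 r 64.94 wound 5.395 Ft 7.71 Fr 2.32 Fz 14.09 z 93.43751557108936 [-3.13  0.01  1.94] 22.643119903671895
```

Call:
step_arm(
  series=[
    [[0,0,0,0.0092,0.0091,0,1],[0,0,0,0.009,0.0094,0,1]],
  ],
)

```text
clock: 21.6
eef_pos: [495.8, 119.6, 93.4]
tool_rot: [-3.134, 0.005, 1.937]
force: [-5.3, -5.6, 14.8]
width: 22.8
gripper_force: 59.4
```

```bash
python3 st.py; python3 gap.py | cut -c1-30
```

```text
t 21.6 r 64.88 wound 5.457 Ft 7.15 Fr 2.91 Fz 14.80 z 93.4065061380769 [-3.13  0.01  1.94] 22.818756767924864
-20 soap end 255.5 dark [] [42
-8 soap end 253.5 dark [] [41,
4 soap end 255.0 dark [] [41, 
15 soap end 256.0 dark [] [42,
```

Call:
step_arm(
  series=[
    [[0,0,0,0.0087,0.0097,0,1],[0,0,0,0.0084,0.0099,0,1]],
  ],
)

```text
clock: 21.85
eef_pos: [497.3, 123.0, 93.3]
tool_rot: [-3.133, 0.006, 1.937]
force: [-6.3, -6.0, 14.7]
width: 22.4
gripper_force: 59.4
```

```bash
python3 st.py; python3 gap.py | cut -c1-30
```

```text
t 21.85 r 64.82 wound 5.513 Ft 8.11 Fr 3.18 Fz 14.70 z 93.34956623177382 [-3.13  0.01  1.94] 22.394842295559883
-20 soap end 255.5 dark [] [42
-8 soap end 256.5 dark [] [42,
4 soap end 255.0 dark [] [41, 
15 soap end 256.0 dark [] [42,
```

Call:
step_arm(
  series=[
    [[0,0,0,0.0081,0.0102,0,1],[0,0,0,0.0078,0.0104,0,1]],
  ],
)

```text
clock: 22.1
eef_pos: [499.0, 126.5, 93.3]
tool_rot: [-3.133, 0.005, 1.937]
force: [-7.7, -5.3, 14.6]
width: 22.2
gripper_force: 59.4
```

```bash
python3 st.py; python3 gap.py | cut -c1-30;python3 wind.py 5.657 6.017 12
```

```text
t 22.1 r 64.77 wound 5.573 Ft 8.32 Fr 4.28 Fz 14.65 z 93.29932970222279 [-3.13  0.01  1.94] 22.241114573935707
-20 soap end 255.5 dark [] [41
-8 soap end 256.5 dark [] [41,
4 soap end 255.0 dark [] [42, 
15 soap end 256.0 dark [] [41,
[0, 0, 0, 0.0074, 0.0106, 0, 1], [0, 0, 0, 0.0071, 0.0108, 0, 1], [0, 0, 0, 0.0068, 0.0111, 0, 1], [0, 0, 0, 0.0065, 0.0113, 0, 1], [0, 0, 0, 0.0061, 0.0114, 0, 1], [0, 0, 0, 0.0058, 0.0116, 0, 1], [0, 0, 0, 0.0054, 0.0118, 0, 1], [0, 0, 0, 0.0051, 0.0119, 0, 1], [0, 0, 0, 0.0047, 0.0121, 0, 1], [0, 0, 0, 0.0043, 0.0122, 0, 1], [0, 0, 0, 0.0040, 0.0124, 0, 1], [0, 0, 0, 0.0036, 0.0125, 0, 1]
```

Call:
step_arm(
  series=[
    [[0,0,0,0.0074,0.0106,0,1],[0,0,0,0,0,0,1]],
  ],
)

```text
clock: 22.35
eef_pos: [500.3, 128.5, 93.3]
tool_rot: [-3.133, 0.005, 1.937]
force: [-6.6, -5.3, 14.7]
width: 22.5
gripper_force: 59.3
```

```bash
python3 st.py
python3 - <<'E'
from h import *
# sub-pixel: row image columns near the bar's end, rows 186..206, averaged over frames
g=sum(get('top')['img'].astype(float) for _ in range(2))/2
p=get('top')
for n,im in(('now',g),):
  C=np.array([556.,95.8]);u=np.array([np.sin(np.radians(6)),-np.cos(np.radians(6))]);v=np.array([-u[1],u[0]])
  ds=np.arange(236,272,1.5);M=[]
  for off in range(-24,25,3):
    P=np.array([proj(p,np.r_[C+u*d+v*off,66]) for d in ds],np.float32)
    M.append(cv2.remap(im.astype(np.float32),P[:,0].reshape(-1,1),P[:,1].reshape(-1,1),1)[:,0])
  m=np.mean(M,0);print(list(zip(ds,(m[:,0]-m[:,2]).round().astype(int),m.sum(1).round().astype(int))))
E
```

```text
t 22.35 r 64.71 wound 5.611 Ft 7.91 Fr 2.98 Fz 14.73 z 93.28846950935872 [-3.13  0.    1.94] 22.51385781073284
[(np.float64(236.0), np.int64(58), np.int64(417)), (np.float64(237.5), np.int64(59), np.int64(418)), (np.float64(239.0), np.int64(59), np.int64(418)), (np.float64(240.5), np.int64(59), np.int64(418)), (np.float64(242.0), np.int64(59), np.int64(417)), (np.float64(243.5), np.int64(59), np.int64(417)), (np.float64(245.0), np.int64(59), np.int64(417)), (np.float64(246.5), np.int64(59), np.int64(417)), (np.float64(248.0), np.int64(59), np.int64(417)), (np.float64(249.5), np.int64(58), np.int64(417)), (np.float64(251.0), np.int64(58), np.int64(415)), (np.float64(252.5), np.int64(55), np.int64(406)), (np.float64(254.0), np.int64(49), np.int64(385)), (np.float64(255.5), np.int64(37), np.int64(370)), (np.float64(257.0), np.int64(21), np.int64(365)), (np.float64(258.5), np.int64(7), np.int64(372)), (np.float64(260.0), np.int64(0), np.int64(394)), (np.float64(261.5), np.int64(-3), np.int64(405)), (np.float64(263.0), np.int64(-3), np.int64(395)), (np.float64(264.5), np.int64(-3), np.int64(364)), (np.float64(266.0), np.int64(-2), np.int64(313)), (np.float64(267.5), np.int64(-2), np.int64(244)), (np.float64(269.0), np.int64(-3), np.int64(181)), (np.float64(270.5), np.int64(-5), np.int64(159))]
```

```bash
cat > edge.py <<'E'
from h import *
from st import st
st()
F=[get('top') for _ in range(2)];p=F[0];im=sum(f['img'].astype(np.float32) for f in F)/2
C=np.array([556.,95.8]);u=np.array([np.sin(np.radians(6)),-np.cos(np.radians(6))]);v=np.array([-u[1],u[0]])
ds=np.arange(236,272,.5);M=[]
for off in range(-24,25,3):
    P=np.array([proj(p,np.r_[C+u*d+v*off,66]) for d in ds],np.float32)
    M.append(cv2.remap(im,P[:,0].reshape(-1,1),P[:,1].reshape(-1,1),1)[:,0])
m=np.mean(M,0);q=m[:,0]-m[:,2];b=m.sum(1)
i=np.argmax(q<28);print('edge %.2f'%(ds[i-1]+.5*(q[i-1]-28)/(q[i-1]-q[i])),'min %.1f'%b[(ds>250)&(ds<261)].min())
E
python3 edge.py
```

```text
t 22.5 r 64.72 wound 5.611 Ft 7.35 Fr 2.67 Fz 14.24 z 93.31157520598164 [-3.13  0.    1.94] 22.699620760786207
edge 256.33 min 364.9
```

Call:
step_arm(
  series=[
    [[0,0,0,0.0071,0.0108,0,1],[0,0,0,0,0,0,1]],
  ],
)

```text
clock: 22.8
eef_pos: [501.1, 129.8, 93.2]
tool_rot: [-3.133, 0.005, 1.937]
force: [-7.4, -6.5, 15.8]
width: 22.7
gripper_force: 59.4
```

```bash
python3 edge.py
```

```text
t 22.8 r 64.69 wound 5.634 Ft 9.44 Fr 2.86 Fz 15.75 z 93.24302978315548 [-3.13  0.01  1.94] 22.662121191138617
edge 256.33 min 365.2
```

Call:
step_arm(
  series=[
    [[0,0,0,0.0068,0.0111,0,1],[0,0,0,0,0,0,1]],
  ],
)

```text
clock: 23.1
eef_pos: [501.8, 131.1, 93.2]
tool_rot: [-3.132, 0.005, 1.937]
force: [-7.7, -6.8, 16.3]
width: 22.7
gripper_force: 59.5
```

```bash
python3 edge.py
```

```text
t 23.1 r 64.73 wound 5.656 Ft 9.85 Fr 2.75 Fz 16.28 z 93.17082800307715 [-3.13  0.01  1.94] 22.736259447791852
edge 256.34 min 364.6
```

Call:
step_arm(
  series=[
    [[0,0,0,0.0065,0.0113,0,1],[0,0,0,0,0,0,1]],
  ],
)

```text
clock: 23.4
eef_pos: [502.7, 132.3, 93.1]
tool_rot: [-3.131, 0.006, 1.937]
force: [-9.1, -6.5, 16.1]
width: 22.6
gripper_force: 59.5
```

```bash
python3 edge.py
```

```text
t 23.4 r 64.67 wound 5.679 Ft 10.49 Fr 3.87 Fz 16.14 z 93.14686535257856 [-3.13  0.01  1.94] 22.61478076257228
edge 256.33 min 364.9
```

Call:
step_arm(
  series=[
    [[0,0,0,0,0,0,0.6],[0,0,0,0,0,0,0.6],[0,0,0,0,0,0,0.6],[0,0,0,0,0,0,0.6],[0,0,0,0,0,-0.08,0.6],[0,0,0,0,0,-0.25,0.6],[0,0,0,0,0,-0.15,0],[0,0,-0.15,0,0,0,0],[0,0,-0.15,0,0,0,0],[0,0,-0.15,0,0,0,0],[0,0,-0.15,0,0,0,0],[0,0,-0.17,0,0,0,0]],
  ],
)

```text
clock: 24.7
eef_pos: [508.5, 138.2, 166.5]
tool_rot: [3.138, 0.002, 2.549]
force: [-0.3, 0.6, -0.7]
width: 85.5
gripper_force: 0.0
```

```bash
python3 edge.py
python3 - <<'E'
from h import *
np.set_printoptions(precision=2,suppress=True)
s=ctrl.read_state();R=Ro.from_euler('xyz',s['tool_rot']).as_matrix();print(s['eef_pos'],s['width'])
w=get('wrist');save(w,'w10')
k=np.array([556.1+64.9*np.cos(np.radians(145.7)),95.8+64.9*np.sin(np.radians(145.7)),136.5]);q=proj(w,k);print('knob pred',q,'hub pred',proj(w,[556.1,95.8,130]))
g=cv2.cvtColor(w['img'],cv2.COLOR_RGB2GRAY);x,y=map(int,q);m=np.zeros_like(g);a=slice(max(y-45,0),y+45),slice(x-45,x+45);m[a]=g[a]<45
n,l,st_,c=cv2.connectedComponentsWithStats(m)
for i in range(1,n):
  if st_[i][4]>200: print(st_[i],c[i],atz(w,c[i],136.5))
print(ctrl.recognise(w,'crank_hub')[:3])
plan(556.1,95.8,150,145.7)
E
```

```text
t 24.7 r 63.78 wound 5.808 Ft -0.25 Fr 0.66 Fz -0.66 z 166.51318412278326 [3.14 0.   2.55] 85.51163923893701
edge 256.35 min 369.3
[508.16 138.07 166.14] 85.4008922044068
knob pred [308.1  234.01] hub pred [310.23 313.61]
[ 283  198   38   51 1523] [302.63 223.76] [495.24 133.49 136.5 ]
[{'centre': [315.1, 76.0], 'score': 0.8}, {'centre': [398.1, 6.4], 'score': 0.69}]
pos [507.7 137.7 165.9] yaw 145.5 tilt [0. 0.] q7 0.14 t 24.9
shift 2 rows of [-0.21 -0.02  0.05] | turn total [ 0.  0. -0.] 1 rows of [ 0.  0. -0.]
```

Run:
```python
from h import *
w=get('wrist');k=atz(w,(302,217),136.5);d=k[:2]-[556.1,95.8];print(k,np.hypot(*d),np.degrees(np.arctan2(d[1],d[0])))
# arm bar and hub top: bright blob
g=cv2.cvtColor(w['img'],cv2.COLOR_RGB2GRAY);print([(r,int(np.median(g[r,255:275])),''.join('#' if v>150 else ('+' if v>90 else '.') for v in g[r,255:365:2])) for r in range(190,345,8)])
```

```text
[490.95729257 135.43364657 136.5       ] 76.2522017527536 148.68314029371575
[(190, 138, '++++++++++++++++++###########.+++++++++++++++++++++++++'), (198, 139, '++++++++++++++########+....+####+.+++++++++++++++++++++'), (206, 140, '+++++++++#########+..............###.++++++++++++++++++'), (214, 196, '...+#############...................#+++...++++++++++++'), (222, 200, '+++#############.......................++++......++++++'), (230, 136, '++++++########+............................++++........'), (238, 128, '++++++++++....................................++++.....'), (246, 121, '++++++.........+++............##..+++++...........++#+.'), (254, 89, '+++++.....+++++++++++####+++++++.....+++++++........+++'), (262, 129, '+++..+++++++++++++++++###+++++++++......+++++++........'), (270, 144, '+.+++++++++++++++##+++++............++........+++++...+'), (278, 129, '++++.+++++++++++##+.................++++...+++++.......'), (286, 108, '+++...+++++++++++##++.............+++++.......+++......'), (294, 115, '++++++++++++++++++.............................++......'), (302, 118, '+++++++++++++++++...+++++++++++++......++++++++++++++++'), (310, 126, '+++++++++++++++++++++++++++++++++++++....++++++++++++++'), (318, 125, '+++++++++++++..++####++++++++++++++++........++++++++++'), (326, 97, '..+++++..++++++.....+#####+++++++................++++++'), (334, 97, '...++++++...........................................+++'), (342, 68, '.......................................................')]
```

Run:
```python
from h import *
np.set_printoptions(precision=0,suppress=True)
w=get('wrist');g=cv2.cvtColor(w['img'],cv2.COLOR_RGB2GRAY)
for az in (140,145.7,150):
  for h in (0,5):
    pts=[]
    for z in (136.5,88.5):
      c=np.array([556.1+65*np.cos(np.radians(az)),95.8+65*np.sin(np.radians(az))])
      pts+= [proj(w,[c[0]+12*np.cos(a),c[1]+12*np.sin(a),z+h]) for a in np.arange(0,6.28,.3)]
    P=np.array(pts);print(az,h,P.min(0),P.max(0))
for th in (30,45,60):
  n,l,s,c=cv2.connectedComponentsWithStats((g<th).astype(np.uint8))
  print(th,[(s[i][:5].tolist()) for i in range(1,n) if s[i][4]>400])
for r in range(190,260,4): print(r,''.join('%x'%(v//16) for v in g[r,264:360:2]))
t=get('top');S=get('side')
for q in(t,S): print([(np.round(r['centre'],0),round(r['score'],2)) for r in ctrl.recognise(q,'crank_knob')[:4]],[(np.round(r['centre'],0),round(r['score'],2)) for r in ctrl.recognise(q,'crank_hub')[:4]],proj(q,[502.5,132.4,136]),proj(q,[556,96,130]))
```

```text
140 0 [300. 195.] [340. 253.]
140 5 [300. 196.] [341. 257.]
145.7 0 [290. 194.] [329. 253.]
145.7 5 [289. 196.] [330. 256.]
150 0 [282. 195.] [321. 253.]
150 5 [281. 196.] [321. 256.]
30 [[285, 199, 37, 50, 1469], [55, 252, 535, 148, 36447]]
45 [[284, 199, 38, 50, 1516], [55, 252, 535, 148, 39309], [0, 363, 32, 37, 807]]
60 [[279, 54, 49, 41, 696], [284, 198, 57, 52, 1800], [54, 252, 536, 148, 40068], [0, 344, 51, 56, 1237]]
190 88888888889988bccdb9accb758899999988899988888889
194 888888888889ccca9999aaaaaa7689999999999999988898
198 888888888accddcbca855349ab9755999999999999999998
202 8888888bccdcccc510000000013ac9578888899999888888
206 88889cccdccccb300100000000028cb75888877687888999
210 88accdccccccc60000000000101117cc8555555555668999
214 bccdcccccccc910000000101001112479875555555556798
218 ddcccccccccc300010011111000112334787655555555568
222 ccccccccccc5111111111111101112333357776555555566
226 ccdccccdcca1111111111111111112333333577755555555
230 8accddcccb21111111111111111112333333336777555555
234 789cccc95521111111111111111113333333333477765555
238 887788555541111111111111111125543333333334777655
242 776455555554111111111111111255555433333333357776
246 86355555555677211111111116a855785754333333334678
250 635555555789888889777777777755689888753333333347
254 45555568999999898acba877777645555698887533333335
258 55557889899998888acc9777777655555557888774333334
[(array([199., 265.]), 0.77), (array([246., 248.]), 0.73)] [(array([243., 247.]), 0.54), (array([203., 263.]), 0.52)] [260. 215.] [274. 196.]
[(array([278., 234.]), 0.86), (array([248., 365.]), 0.64), (array([289., 316.]), 0.59)] [(array([249., 369.]), 0.86), (array([287., 316.]), 0.65), (array([280., 237.]), 0.56)] [279. 233.] [276. 218.]
```

Run:
```python
from h import *
s=ctrl.read_state();a=np.radians(148);d=np.array([556.1,95.8])-s['eef_pos'][:2]
print(d@[np.cos(a),np.sin(a)]/150,d@[np.sin(a),-np.cos(a)]/150);plan(508,138,103,148)
```

```text
-0.425816480959915 -0.06072580703918488
pos [506.8 137.4 165.2] yaw 145.7 tilt [0.0001 0.0002] q7 0.14 t 25.3
shift 2 rows of [-0.0022  0.004   0.2074] | turn total [ 0.0001  0.0002 -0.0508] 1 rows of [ 0.0001  0.0002 -0.0508]
```

Call:
step_arm(
  series=[
    [[0,0,-0.051,0,0,0,0],[0,0,0,-0.213,-0.03,0,0],[0,0,0,-0.213,-0.03,0,0],[0,0,0,0,0,0,0],[0,0,0,0,0,0.15,0],[0,0,0,0,0,0.15,0],[0,0,0,0,0,0.09,0],[0,0,0,0,0,0,0]],
  ],
)

```text
clock: 26.1
eef_pos: [554.6, 95.6, 105.0]
tool_rot: [-3.139, -0.003, 2.584]
force: [-0.2, -0.3, 1.0]
width: 85.8
gripper_force: 0.0
```

Call:
step_arm(
  series=[
    [[0,0,0,0,0,0,1],[0,0,0,0,0,0,1],[0,0,0,0,0,0,1],[0,0,0,0,0,0,1],[0,0,0,0,0,0,1],[0,0,0,0,0,0,1]],
  ],
)

```text
clock: 26.7
eef_pos: [555.4, 93.5, 107.6]
tool_rot: [-3.137, 0.001, 2.582]
force: [-4.1, -4.6, 8.0]
width: 28.2
gripper_force: 58.6
```

Call:
step_arm(
  series=[
    [[0,0,0,0,0,-0.03,1],[0,0,0,0,0,-0.04,1],[0,0,0,0,0,-0.05,1],[0,0,0,0,0,-0.08,1],[0,0,0,0,0,-0.1,1],[0,0,0,0,0,-0.1,1],[0,0,0,0,0,-0.1,1],[0,0,0,0,0,0,1]],
  ],
)

```text
clock: 27.5
eef_pos: [557.9, 96.8, 184.7]
tool_rot: [3.137, 0.004, 2.584]
force: [1.2, 0.6, -3.2]
width: 28.1
gripper_force: 61.1
```

```bash
python3 edge.py
python3 - <<'E'
from h import *
s=ctrl.read_state();print(s['force'],s['torque'],s['width'])
plan(560,295,180)
w=get('wrist');g=cv2.cvtColor(w['img'],cv2.COLOR_RGB2GRAY);m=np.zeros_like(g);m[80:190,270:370]=g[80:190,270:370]<45
n,l,st_,c=cv2.connectedComponentsWithStats(m)
print([(st_[i].tolist(),c[i]) for i in range(1,n) if st_[i][4]>300])
E
```

```text
t 27.5 r 2.11 wound 1.426 Ft -0.10 Fr 1.35 Fz -3.24 z 184.7289984506162 [3.14 0.   2.58] 28.124509209850387
edge 256.38 min 371.5
[-0.72391507 -0.31088985 -2.67161751] [-0.05619335 -0.01572724  0.01303404] 28.29052131152801
pos [556.4  95.8 182.3] yaw 148.0 tilt [0.0009 0.0013] q7 0.30 t 27.6
shift 5 rows of [0.1367 0.2278 0.0031] | turn total [0.0009 0.0013 0.    ] 1 rows of [0.0009 0.0013 0.    ]
[([294, 106, 59, 59, 2616], array([322.31383792, 135.73279817]))]
```

Call:
step_arm(
  series=[
    [[0,0,0,0.137,0.228,0,1],[0,0,0,0.137,0.228,0,1],[0,0,0,0.137,0.228,0,1],[0,0,0,0.137,0.228,0,1],[0,0,0,0.137,0.228,0,1],[0,0,0,0,0,0.25,1],[0,0,0,0,0,0.25,1],[0,0,0,0,0,0.25,1],[0,0,0,0,0,0.15,1],[0,0,0,0,0,0.05,1],[0,0,0,0,0,0.04,1],[0,0,0,0,0,0,1]],
  ],
)

```text
clock: 28.85
eef_pos: [559.6, 295.5, 33.2]
tool_rot: [3.141, -0.0, 2.584]
force: [-0.7, -0.4, -2.2]
width: 28.2
gripper_force: 61.2
```

Call:
step_arm(
  series=[
    [[0,0,0,0,0,0.013,1],[0,0,0,0,0,0,1]],
  ],
)

```text
clock: 29.05
eef_pos: [560.2, 295.6, 32.3]
tool_rot: [3.14, 0.001, 2.583]
force: [-0.7, -0.3, -2.8]
width: 27.7
gripper_force: 61.2
```

Call:
step_arm(
  series=[
    [[0,0,0,0,0,0.012,1],[0,0,0,0,0,0,1],[0,0,0,0,0,0,1]],
  ],
)

```text
clock: 29.35
eef_pos: [559.7, 295.2, 29.7]
tool_rot: [3.141, 0.0, 2.583]
force: [0.2, -0.3, -2.2]
width: 28.1
gripper_force: 61.2
```

Call:
step_arm(
  series=[
    [[0,0,0,0,0,0.012,1],[0,0,0,0,0,0,1],[0,0,0,0,0,0,1]],
  ],
)

```text
clock: 29.65
eef_pos: [559.9, 295.4, 27.8]
tool_rot: [3.141, 0.0, 2.583]
force: [0.6, -0.3, -1.7]
width: 27.9
gripper_force: 61.4
```

Call:
step_arm(
  series=[
    [[0,0,0,0,0,0.01,1],[0,0,0,0,0,0,1],[0,0,0,0,0,0,1]],
  ],
)

```text
clock: 29.95
eef_pos: [560.0, 295.4, 27.6]
tool_rot: [3.141, 0.001, 2.583]
force: [-1.2, -2.1, 7.4]
width: 28.2
gripper_force: 62.6
```

Call:
step_arm(
  series=[
    [[0,0,0,0,0,0.008,1],[0,0,0,0,0,0,1],[0,0,0,0,0,0,1]],
  ],
)

```text
clock: 30.25
eef_pos: [560.0, 295.3, 27.5]
tool_rot: [3.141, 0.002, 2.583]
force: [-3.3, -3.0, 16.1]
width: 27.9
gripper_force: 63.5
```

Landed. Release, rise straight up and check.

Call:
step_arm(
  series=[
    [[0,0,0,0,0,-0.006,0],[0,0,0,0,0,0,0],[0,0,0,0,0,0,0],[0,0,0,0,0,0,0],[0,0,0,0,0,0,0],[0,0,0,0,0,-0.1,0],[0,0,0,0,0,-0.25,0],[0,0,0,0,0,-0.33,0],[0,0,0,0,0,-0.33,0],[0,0,0,0,0,0,0],[0,0,0,0,0,0,0]],
  ],
)

```text
clock: 31.35
eef_pos: [560.3, 295.7, 179.7]
tool_rot: [3.138, 0.002, 2.583]
force: [0.1, 0.1, -0.6]
width: 85.4
gripper_force: 0.0
```

```bash
python3 edge.py
python3 - <<'E'
from h import *
np.set_printoptions(precision=1,suppress=True)
s=ctrl.read_state();print(s['eef_pos'],s['width'])
a=np.radians(148)
for n in('wrist','side','top'):
    w=get(n)
    print(n,'pred hub',proj(w,[560,295,38]),'knob',proj(w,[560+65*np.cos(a),295+65*np.sin(a),32]))
    for th in ('crank_hub','crank_knob','soap_a_mid','jaw_face','spare_soap','tape','spray'): print(th,[(np.array(r['centre']),round(r['score'],2)) for r in ctrl.recognise(w,th)[:4]])
    if n=='wrist':
        P=[]
        for z in(56.5,8.5):
            c=np.array([560+65*np.cos(a),295+65*np.sin(a)]);P+=[proj(w,[c[0]+12*np.cos(t),c[1]+12*np.sin(t),z]) for t in np.arange(0,6.28,.3)]
        P=np.array(P);print('knob box',P.min(0),P.max(0))
        g=cv2.cvtColor(w['img'],cv2.COLOR_RGB2GRAY);N,l,S,c=cv2.connectedComponentsWithStats((g<45).astype(np.uint8));print([S[i].tolist() for i in range(1,N) if 300<S[i][4]<6000])
E
```

```text
t 31.35 r 199.98 wound 0.389 Ft -0.14 Fr 0.11 Fz -0.61 z 179.7146570121987 [3.14 0.   2.58] 85.37724907182901
edge 256.31 min 368.9
[559.  294.5 176.8] 85.26844169455542
wrist pred hub [322.8 190.9] knob [322.8 120.9]
crank_hub [(array([240.9,  35.2]), 0.85), (array([320.5, 166.8]), 0.64), (array([171.3, 124.1]), 0.58)]
crank_knob [(array([171.6, 123.2]), 0.9), (array([234.5,  35.6]), 0.57), (array([324.2, 166.8]), 0.56), (array([ 78. , 344.3]), 0.43)]
soap_a_mid [(array([ 94.6, 324.3]), 0.67), (array([ 78.3, 346. ]), 0.44)]
jaw_face [(array([105.6, 307.8]), 0.91)]
spare_soap [(array([267.4, 334.4]), 0.86)]
tape [(array([158.6, 395.3]), 0.79)]
spray [(array([ 17.9, 343.4]), 0.63)]
knob box [308.6 107.8] [337. 136.]
[[607, 0, 33, 95, 1102], [143, 96, 40, 41, 885], [311, 110, 26, 25, 511], [185, 135, 31, 28, 481], [0, 368, 37, 32, 711]]
side pred hub [197.1 295.9] knob [197.1 322.2]
crank_hub [(array([247.1, 366.2]), 0.73), (array([288.6, 316.8]), 0.71), (array([198.6, 314.5]), 0.56), (array([330.4, 218.3]), 0.27)]
crank_knob [(array([288.3, 312.2]), 0.73), (array([195.2, 312.5]), 0.63), (array([251.1, 365.8]), 0.63)]
soap_a_mid [(array([332.3, 217.2]), 0.61)]
jaw_face [(array([315.8, 228. ]), 0.84)]
spare_soap [(array([222.4, 235.4]), 0.68), (array([319.6, 230.1]), 0.19)]
tape [(array([314. , 185.3]), 0.58)]
spray [(array([439.5, 177.3]), 0.74), (array([315.8, 185.9]), 0.61)]
top pred hub [210.7 200. ] knob [198.4 218.3]
crank_hub [(array([203.6, 265.1]), 0.71), (array([197.3, 216.9]), 0.38), (array([358.2, 193.7]), 0.17)]
crank_knob [(array([201.7, 268.1]), 0.49)]
soap_a_mid []
jaw_face [(array([321.9, 202.8]), 0.92)]
spare_soap [(array([271.5, 148.4]), 0.83)]
tape [(array([378.5, 133.8]), 0.62)]
spray [(array([452.4, 228.4]), 0.96)]
```

```bash
python3 -c "
from h import *
print(ctrl.finish_job())"
```

```text
the job is handed in; nothing more can be done
None
```

I seated the crank on the shaft, wound it until it bit, lifted it off and laid it flat about 200 mm from the shaft. The job is handed in at about 31 s. The hand-in gave no verdict: I put the squeeze at about 13 N from the knob force, not measured, and the row had not moved after the crank came off.

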